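# Release the captive screw of a key bin and tilt the bin open

### The arm

A 6-joint arm with a two-finger parallel gripper is mounted at the origin on the work surface. World frame = base frame: x ahead of the robot, y to its left, z up, the work surface at z = 0. Lengths are in mm, angles in degrees, forces in N, time in s.
With the tool pointing down it reaches from about 300 to 850 mm from the base axis. Payload 4.2 kg.
Tool frame: the origin (TCP) lies at the very end of the fingers, on their centre line; the grasp point (between the pads) lies 19 mm behind it (env.grip_depth is the distance from the TCP to the grasp point, in mm); y points along the fingers, z is the direction in which the jaws open and shut, and the axes are right-handed (so a half turn about y gives the same grasp; the last joint's range is limited). The gripper opens to 91 mm and grips with 3 to 60 N. Pads are 32 mm wide; open, the fingers measure 118 mm over their backs; the gripper's body (76 mm by 178 mm) begins 60 mm behind the grasp point.
Start: joints at [-73.109, 18.312, 89.639, -0, 72.044, -1.146], TCP at [178.039, -546.762, 178.676] pointing down, gripper open.
Joint ranges: [-177.97, 177.97], [-48.28, 115.42], [12.27, 149.76], [-77.06, 257.06], [2.81, 150.46], [-146.56, 146.56]. Speed limits (degrees/s): [147.25, 147.25, 180, 180, 180, 180].

### API

Orientations are given as [roll, pitch, yaw] about the fixed x, y, z axes, in that order (R = Rz(yaw) Ry(pitch) Rx(roll)).
In Python, from workcell import state, imaging, job, env gives the robot as it stands.
- The arm moves only by the shell command python3 -m pendant 'ROWS' [FORCE]. ROWS is JSON, a list of rows, each an object with "delta_pos": the shift along the tool's x, y, z in cm, a list of three; "twist": the turn, a rotation vector about the tool's x, y, z in degrees, a list of three; "grip": the opening in per cent of the stroke, from 0 (shut) to 100 (fully open). In form: [{"delta_pos": [tx, ty, tz], "twist": [wx, wy, wz], "grip": grip}, ...]. A call has exactly 5 rows; each row is the pose to reach, as a shift and turn from the pose commanded when the call began, along the tool's axes at that moment; what a row does not reach only later rows make up. A row lasts 1/10 s, in which the tool goes at most 50 mm and 8.59 degrees, less where a joint would pass 70% of its speed; a pose out of reach is approached as far as the arm can. A call with a gripper value outside its range is refused whole. The fingers move at their own pace and stop on an object; FORCE is the grip in N (left out, the last holds). Time passes only in rows, so rows that repeat a pose let the fingers close, or fill a call up. It gives the time, the measured TCP pose, the force and the opening at its end, in the units of the state.
- state(): the state, without advancing time (a new reading comes with each control period).
- imaging.grab_frame(name): name is "scene" or "top" or "wrist"; returns (picture, depth): 420x560x3 uint8, red, green, blue; 420x560 float32, mm along the optical axis (not along the pixel's ray), 0 where there is no reading.
- imaging.camera_info(name): a dict with "fx", "fy", "cx", "cy" (pixels), "R" (3x3) and "t" (3): a world point X has camera coordinates R X + t. Camera axes: x right, y down, z forward; pixel columns grow to the right and rows downward; lengths in mm; the calibration is good to about 2 mm. A picture is of the moment at which its call begins: read the wrist's pose just before it. camera_info takes no time and is no camera call; for the wrist camera it gives the pose at the moment of the call.
- job.job_done(): hands the job in, once; it reports no verdict.
The state is a dict: "time_s": time; "qpos": joint angles; "qvel": joint speeds; "effort": joint torques, N m; "ee_pos": TCP position; "ee_rot": TCP orientation; "force": force on the tool from outside, world axes, zero at the start; "torque": the same for the moment, N m; "gripper_width": finger opening in mm.
Only numpy, scipy, OpenCV 4.12 (cv2) and the standard library are available. Lean on these libraries where they do the work, as an engineer would, in place of code of your own. Each camera call takes 0.05 s, during which the arm holds its last target.

### The job

Unlock the wooden key bin and open it: pull the spring-loaded steel thumb screw on its roof upward until its thread meets the hidden thread inside, and keep pulling firmly but gently while you turn it anticlockwise, rising with it, until it stays up on its own when you let go. Then tilt the bin out towards you by its bar handle, most of the way to its stop, and let go. Never strain the thread by pulling, pushing or twisting it hard, and leave the other things on the console where they are.

Things in the scene. Friction and masses are not known exactly. Their poses are not given: they have to be found in the camera images.
- keybin: the wooden key bin's fixed case, 146 mm deep (x) by 266 mm wide (y) by 150 mm high, screwed to the console. Origin at the centre of its underside; its -x side is the front, z up. The roof's top is 150 mm up.
- knob (a point): centre of the thumb screw's round ribbed steel knob: 30 mm diameter, 28 mm high, upright axis, over the roof's front part on the +y side. Screw down: this centre is 24 mm above the roof, the knob's underside 10 mm; under it lies a flat brass collar (42 mm wide, 4 mm high; 30 mm wide up to 7 mm). It rises and turns with the screw; 25 mm is free all round.
- screw: the thumb screw: knob, shank, pin, 0.11 kg. Origin on its upright axis (z), level with the roof's top when down. Turned anticlockwise (from above) under load it slips into the thread after 0.2 to 0.6 rad: the load falls away, to return only 7 mm above the lift where it first met the thread. It rests by itself at the latest 1.25 rad from the start; a stop ends its turn 1.15 to 1.4 rad from the start.
- screw_lift (a joint): how far the screw is pulled up, m: 0 down (locked), at most 0.042. Its spring pulls it back down with 4.5 N at 0, growing by 0.1 N per mm. Its pin holds the bin shut until the lift is above 12 mm.
- bush: brass collar on the roof with the hidden thread below it; origin on the screw's axis, level with the roof. The thread's depth differs from start to start: the screw meets it at a lift of 5 to 20 mm. From there it yields upward on a spring washer, 5 N per mm. Load on the thread = pull minus the screw's spring: 5 to 9 N is right, over 15 N damages it. Turned without load, the screw does not catch.
- bush_axis (a point): point on the screw's axis at the roof's top, fixed to the case (same place as the bush's origin). Once the screw is in the thread, turning carries it up the rest of the way within 0.45 rad (29 degrees steep, rigid when pushed down on, 3.5 mm of free play upward before the washer is loaded again), then comes a level stretch where it stays by itself, 10 mm above the lift where it first met the thread.
- bin_tilt (a joint): tilt of the bin, rad: 0 shut, 0.45 fully out at its stop, where its stiff hinge (about 0.35 N m) keeps it wherever it is left. It cannot be tilted more than 0.03 while the screw is down.
- bin_handle (a point): centre of the bin's bright metal bar handle: a round bar 10 mm thick and 90 mm long along the case's y, 48 mm in front of the front panel (40 mm clear behind it, to the roof's edge), 11 mm below the roof's top; moves with the bin.
- bin_hinge (a point): point on the bin's hinge line (along the case's y) below the handle, at the panel's lower edge, 14 mm above the console; fixed. The handle's centre shut is 125 mm above it and 54 mm in front of it.
- bowl: bystander: white ceramic bowl, 120 mm wide, 50 mm high, beside the case; origin under its centre.
- carabiner: bystander: steel carabiner, 78 by 50 by 8 mm, lying flat; origin under its centre.
- bike_key: bystander: grey bike lock key, 57 mm long, lying on the case's roof; origin under its middle.
- torch: bystander: red pocket torch, 105 mm long, 30 mm thick, lying beside the case; origin under its middle.
- bell: bystander: chrome desk bell, 82 mm wide, 54 mm high; origin under its centre.
- glasses_case: bystander: blue glasses case, 155 by 60 by 36 mm; origin under its centre.

How it is judged:
By the outcome, as a careful person would: the job done as asked, in the order asked, and still so for the second after the job is handed in, with the robot touching nothing.
It also fails if it takes over 72 s, if anything falls off the work surface, if the arm or the gripper's body presses on something with over 40 N, if the wrist force passes 120 N, or if a joint passes its speed limit or range.

## Working session

There is one attempt and no reset: what is moved stays moved. The work goes in short steps, Python scripts to look and compute and a shell command to move; the robot and the scene stay as the last step left them, time stands still between calls to the robot, and variables do not carry over. Pictures are saved under pics/ and viewed, and the job is handed in when it is done.

```bash
ls; mkdir -p pics; python3 - <<'E'
from workcell import state, imaging, job, env
import cv2
print(state())
for n in("scene","top","wrist"):
    p,d=imaging.grab_frame(n); cv2.imwrite(f"pics/{n}0.png",p[:,:,::-1]); 
    import numpy as np
    np.savez(f"pics/{n}0.npz",p=p,d=d,**{k:np.array(v) for k,v in imaging.camera_info(n).items()})
    print(n,imaging.camera_info(n))
E
```

```text
pics
{'time_s': 0.0, 'qpos': array([-7.31091964e+01,  1.83510287e+01,  8.97085820e+01,  1.07196559e-03,
        7.20444790e+01, -1.14772782e+00]), 'qvel': array([ 0.050155  , -0.04988992,  0.08321397, -0.00641273, -0.00139122,
        0.03901724]), 'effort': array([-1.44159501e-03, -4.12466526e+01, -2.31971812e+01,  7.27824890e-02,
        4.57277836e-02, -1.39676872e-04]), 'ee_pos': array([ 177.86974353, -546.17325148,  177.81175159]), 'ee_rot': array([-9.01040484e+01,  3.10389631e-03, -1.61961803e+02]), 'force': array([ 0.6065097 , -0.22261445,  0.18727087]), 'torque': array([-0.00775451,  0.02406176,  0.07703545]), 'gripper_width': 91.22124502103824}
scene {'fx': 429.9262446781738, 'fy': 429.9262446781738, 'cx': 275.77263474076045, 'cy': 207.8391786853559, 'R': array([[ 0.99946879,  0.03237317, -0.00375604],
       [ 0.02847004, -0.92338256, -0.38282387],
       [-0.01586149,  0.38251357, -0.92381372]]), 't': array([-562.09726633,   13.54931778, 1396.61928449])}
top {'fx': 507.5586197980567, 'fy': 507.5586197980567, 'cx': 276.22189690905725, 'cy': 215.74090113842635, 'R': array([[-0.02816992, -0.99960251,  0.0011345 ],
       [-0.98867896,  0.02769472, -0.14746833],
       [ 0.14737829, -0.00527583, -0.98906613]]), 't': array([  18.32543484,  584.05304013, 1656.81552316])}
wrist {'fx': 299.4301142703442, 'fy': 299.4301142703442, 'cx': 278.6133324343393, 'cy': 205.1856736059968, 'R': array([[ 0.31043077, -0.95059538, -0.0010759 ],
       [-0.910836  , -0.2977703 ,  0.28585072],
       [-0.27204875, -0.08775689, -0.95827355]]), 't': array([-573.23043392,  -33.39340165,  391.58321549])}
```

View pics/scene0.png

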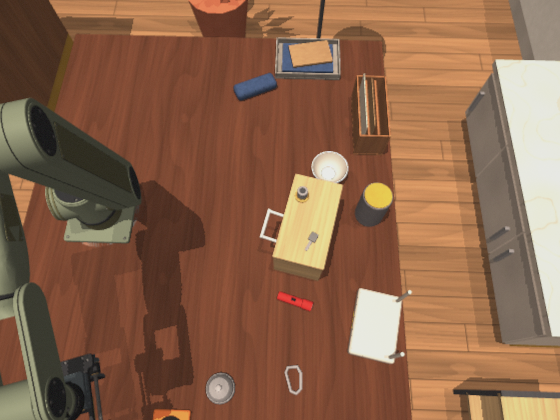

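View pics/top0.png

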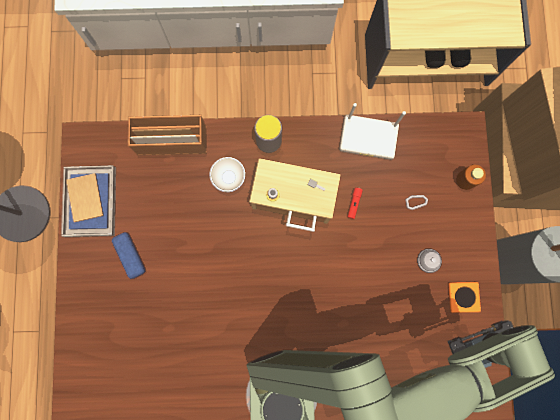

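View pics/wrist0.png

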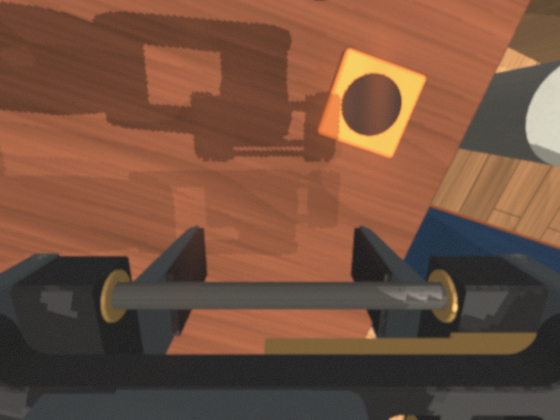

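The bin is near scene px (308,225), top px (295,188). The knob is at about scene (302,190), top (272,193), and the white handle at scene (268,227), top (301,222). The bowl is just +y of the case. Next I'll zoom in and get the depths.

```bash
cat > h.py <<'E'
import numpy as np,cv2
def load(f): return dict(np.load(f))
def pt(c,u,v,d=None):
    d=c['d'][int(round(v)),int(round(u))] if d is None else d
    return c['R'].T@(np.array([(u-c['cx'])/c['fx']*d,(v-c['cy'])/c['fy']*d,d])-c['t'])
def onz(c,u,v,z):
    r=c['R'].T@np.array([(u-c['cx'])/c['fx'],(v-c['cy'])/c['fy'],1]);o=-c['R'].T@c['t']
    return o+r*(z-o[2])/r[2]
def proj(c,X):
    q=c['R']@np.array(X)+c['t'];return q[0]/q[2]*c['fx']+c['cx'],q[1]/q[2]*c['fy']+c['cy']
def tri(c1,p1,c2,p2):
    A=[];b=[]
    for c,p in((c1,p1),(c2,p2)):
        r=c['R'].T@np.array([(p[0]-c['cx'])/c['fx'],(p[1]-c['cy'])/c['fy'],1]);r/=np.linalg.norm(r);o=-c['R'].T@c['t']
        P=np.eye(3)-np.outer(r,r);A.append(P);b.append(P@o)
    return np.linalg.lstsq(np.vstack(A),np.hstack(b),rcond=None)[0]
E
python3 - <<'E'
from h import *
for n,(x0,y0,x1,y1) in(("scene",(250,160,360,290)),("top",(235,145,365,245))):
    c=load(f"pics/{n}0.npz")
    im=cv2.resize(c['p'][y0:y1,x0:x1,::-1],None,fx=5,fy=5,interpolation=cv2.INTER_CUBIC)
    s=min(1,600/im.shape[0],800/im.shape[1]);im=cv2.resize(im,None,fx=s,fy=s);print(5*s)
    cv2.imwrite(f"pics/{n}z.png",im)
E
```

```text
4.615384615384616
5
```

View pics/scenez.png

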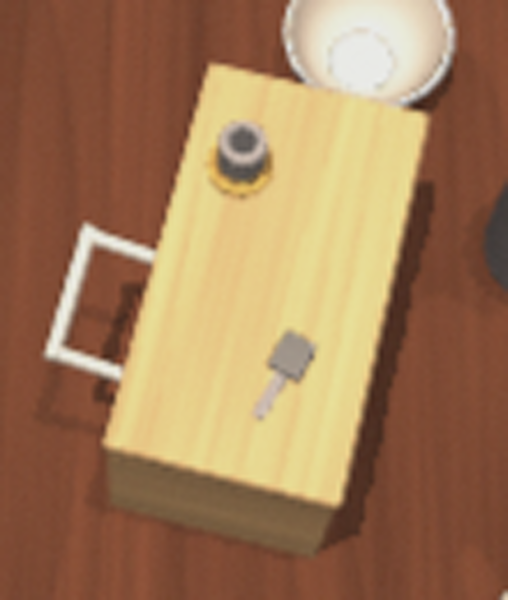

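View pics/topz.png

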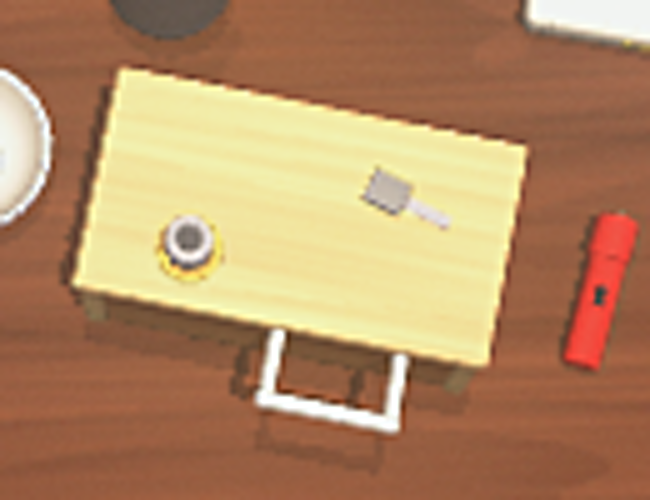

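```bash
python3 - <<'E'
from h import *
s=load("pics/scene0.npz");t=load("pics/top0.npz")
S=lambda p:((p[0]+.5)/4.61538+250-.5,(p[1]+.5)/4.61538+160-.5)
T=lambda p:((p[0]+.5)/5+235-.5,(p[1]+.5)/5+145-.5)
P={}
for n,a,b in(("F+",(73,284),(212,64)),("B+",(120,68),(428,114)),("B-",(527,146),(340,506)),("F-",(488,366),(105,446)),("knobtop",(190,237),(244,138)),("h+",(262,399),(88,231)),("h-",(393,426),(52,353))):
    P[n]=tri(s,S(b),t,T(a)); print(n,P[n].round(1), pt(s,*S(b)).round(1),pt(t,*T(a)).round(1), onz(t,*T(a),150)[:2].round(1),onz(s,*S(b),150)[:2].round(1))
for a,b in(("F+","F-"),("B+","B-"),("F+","B+"),("F-","B-"),("h+","h-")):
    v=P[b]-P[a];print(a,b,np.linalg.norm(v).round(1),np.degrees(np.arctan2(v[1],v[0])).round(2))
E
```

```text
F+ [618.8  86.9 140.5] [ 583.6 -503.5 1293.3] [644.3  93.7  -4.9] [616.5  86.3] [619.2  82.4]
B+ [757.8  53.8 143.6] [ 7.802e+02  1.237e+02 -3.000e-01] [755.2  53.4 151.2] [755.6  53.5] [757.4  50.8]
B- [ 699.3 -204.8  142.6] [ 714.1 -167.    -2.4] [ 699.  -204.8  143.2] [ 697.4 -203.8] [ 698.8 -206.6]
F- [ 558.4 -173.2  144.6] [ 559.2 -174.   148.6] [ 5.783e+02 -1.903e+02 -3.000e-01] [ 557.  -172.8] [ 559.2 -174.4]
knobtop [637.6  12.  188.8] [638.5  13.8 185.5] [636.5  11.8 190.7] [644.6  11.8] [640.2  30.4]
h+ [542.6 -30.6 135.2] [543.4 -33.1 141.9] [540.7 -30.6 145.3] [540.1 -30.5] [543.7 -36.4]
h- [ 523.4 -112.5  135.5] [ 524.8 -116.2  147.4] [ 522.2 -112.6  138.6] [ 520.8 -111.8] [ 525.  -117.1]
F+ F- 267.1 -103.07
B+ B- 265.1 -102.75
F+ B+ 142.9 -13.43
F- B- 144.4 -12.65
h+ h- 84.1 -103.22
```

```bash
cat > go.py <<'E'
import sys,numpy as np
from scipy.spatial.transform import Rotation as R
from workcell import state, imaging
s=state()
def rel(x,y,z,yaw,tilt=0):
    r0=R.from_euler('xyz',s['ee_rot'],degrees=True);r1=R.from_euler('xyz',[-90,0,yaw],degrees=True)
    d=r0.inv().apply(np.array([x,y,z])-s['ee_pos'])/10
    w=np.degrees((r0.inv()*r1).as_rotvec())
    print('delta cm',d.round(2),'twist',w.round(1))
if __name__=="__main__":
    print(s['time_s'],s['ee_pos'].round(1),s['ee_rot'].round(2),s['qpos'].round(1),'F',s['force'].round(1),'w',round(s['gripper_width'],1))
    c=imaging.camera_info('wrist');print('cam',(-c['R'].T@c['t']).round(1))
    if len(sys.argv)>1: rel(*map(float,sys.argv[1:]))
E
python3 go.py 560 -10 340 -129
```

```text
0.15 [ 177.9 -546.3  178. ] [ -90.08    0.   -161.96] [-73.1  18.3  89.7   0.   72.   -1.1] F [-0.2  0.1 -0.5] w 91.1
cam [ 254.1 -520.5  384.2]
delta cm [-52.94 -16.14 -39.19] twist [  0.1 -33.   -0. ]
```

```bash
python3 -m pendant '[{"delta_pos":[-2,-4,-1.5],"twist":[0,-2,0],"grip":100},{"delta_pos":[-5,-7,-3.7],"twist":[0,-4,0],"grip":100},{"delta_pos":[-8.5,-9.5,-6.3],"twist":[0,-7,0],"grip":100},{"delta_pos":[-12,-11.5,-9],"twist":[0,-10,0],"grip":100},{"delta_pos":[-15.8,-12.5,-11.7],"twist":[0,-13,0],"grip":100}]' 30; python3 go.py 560 -10 340 -129
```

```text
time_s: 0.65
ee_pos: [292.9, -385.7, 305.5]
ee_rot: [-89.8, 0.0, -148.9]
force: [0.8, -0.4, -0.5]
gripper_width: 91.2
0.65 [ 292.9 -385.7  305.5] [-8.982e+01  2.000e-02 -1.489e+02] [-54.1   6.6  87.    0.   86.2   4.8] F [ 0.8 -0.4 -0.5] w 91.2
cam [ 360.9 -342.3  511.7]
delta cm [-42.28  -3.49 -18.36] twist [ -0.2 -19.9   0. ]
```

```bash
python3 -m pendant '[{"delta_pos":[-4,-0.4,-1.8],"twist":[0,-3,0],"grip":100},{"delta_pos":[-8.5,-0.9,-3.8],"twist":[0,-6,0],"grip":100},{"delta_pos":[-13,-1.4,-5.8],"twist":[0,-9,0],"grip":100},{"delta_pos":[-17.5,-1.9,-7.8],"twist":[0,-12,0],"grip":100},{"delta_pos":[-22,-2.4,-9.8],"twist":[0,-15,0],"grip":100}]'; python3 go.py 560 -10 340 -129
```

```text
time_s: 1.15
ee_pos: [430.6, -187.3, 327.8]
ee_rot: [-90.0, -0.0, -133.8]
force: [1.2, 0.2, 0.2]
gripper_width: 91.3
1.15 [ 430.6 -187.3  327.8] [-8.9990e+01 -1.0000e-02 -1.3385e+02] [-24.9   5.1  85.7  -0.   89.2  18.9] F [1.2 0.2 0.2] w 91.3
cam [ 485.8 -127.8  533.9]
delta cm [-21.75  -1.23  -2.95] twist [-0.  -4.8  0. ]
```

```bash
python3 -m pendant '[{"delta_pos":[-4.5,-0.3,-0.6],"twist":[0,-1.5,0],"grip":100},{"delta_pos":[-9,-0.6,-1.2],"twist":[0,-3,0],"grip":100},{"delta_pos":[-13.5,-0.9,-1.8],"twist":[0,-4.5,0],"grip":100},{"delta_pos":[-18,-1.2,-2.4],"twist":[0,-4.8,0],"grip":100},{"delta_pos":[-21.7,-1.2,-3],"twist":[0,-4.8,0],"grip":100}]'; python3 -m pendant '[{"delta_pos":[0,0,0],"twist":[0,0,0],"grip":100},{"delta_pos":[0,0,0],"twist":[0,0,0],"grip":100},{"delta_pos":[0,0,0],"twist":[0,0,0],"grip":100},{"delta_pos":[0,0,0],"twist":[0,0,0],"grip":100},{"delta_pos":[0,0,0],"twist":[0,0,0],"grip":100}]'; python3 go.py; python3 - <<'E'
from workcell import imaging
import numpy as np,cv2
i=imaging.camera_info('wrist');p,d=imaging.grab_frame('wrist');cv2.imwrite('pics/w1.png',p[:,:,::-1]);np.savez('pics/w1.npz',p=p,d=d,**{k:np.array(v) for k,v in i.items()})
E
```

```text
time_s: 1.65
ee_pos: [560.2, -10.0, 339.6]
ee_rot: [-90.0, 0.0, -129.1]
force: [0.5, -0.3, 0.2]
gripper_width: 91.5
time_s: 2.15
ee_pos: [558.6, -13.2, 340.0]
ee_rot: [-90.0, 0.0, -129.3]
force: [0.1, 0.1, 0.1]
gripper_width: 91.1
2.15 [558.6 -13.2 340. ] [-8.9970e+01  1.0000e-02 -1.2926e+02] [-2.5 13.8 73.4 -0.  92.9 36.7] F [0.1 0.1 0.1] w 91.1
cam [608.8  50.7 546.2]
```

View pics/w1.png

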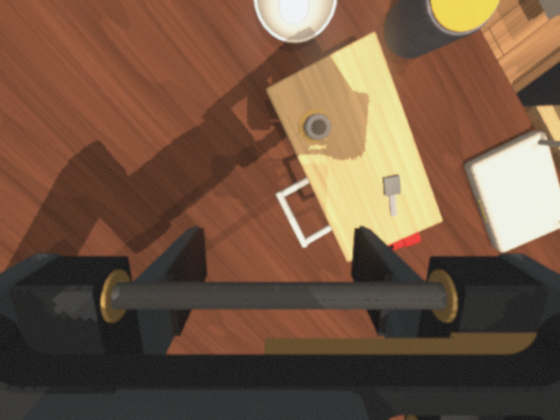

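The wrist view shows the knob top near (318,126), the handle corners at about (280,195) and (304,244), and the roof. I'll measure the circle and handle here.

```bash
python3 - <<'E'
from h import *
c=load('pics/w1.npz')
im=cv2.resize(c['p'][85:260,255:450,::-1],None,fx=4,fy=4,interpolation=cv2.INTER_CUBIC)[:600];cv2.imwrite('pics/w1z.png',im)
# depth-based mask of knob
X=np.array([[pt(c,u,v) for u in range(295,342)] for v in range(105,150)])
m=(X[...,2]>172)&(X[...,2]<200);pp=X[m];print(m.sum(),pp.mean(0).round(1),np.median(pp[:,2]),pp.min(0).round(1),pp.max(0).round(1))
t=pp[pp[:,2]>pp[:,2].max()-4];print(len(t),((t.min(0)+t.max(0))/2).round(1))
E
```

```text
562 [636.3  12.7 187.8] 188.18705190321515 [621.3  -3.1 172.4] [651.9  27.3 190.5]
512 [636.9  12.2 188.5]
```

View pics/w1z.png

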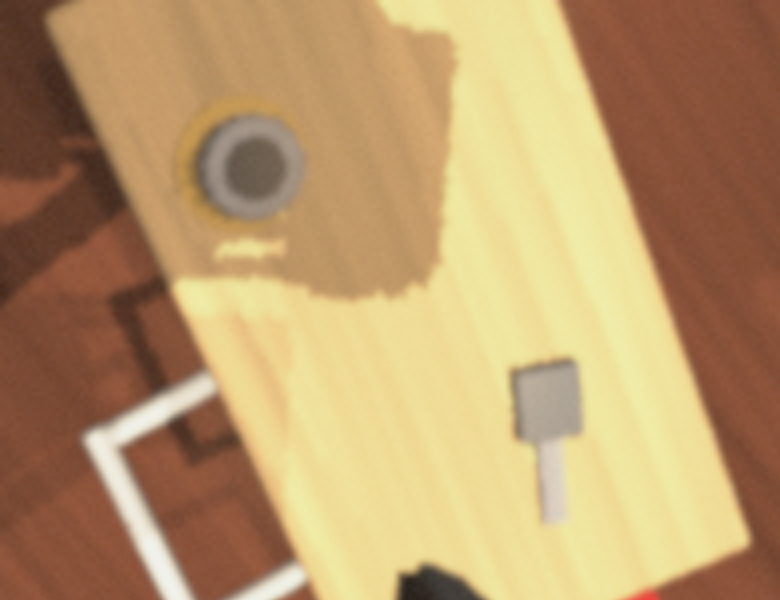

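Knob axis is (637, 12), top at z≈188.5; the two-view and depth figures agree to about 1 mm, and they fit the text's roof 150 + 38. I'll move over it and check again before descending.

```bash
python3 go.py 637 12.2 240 -129
```

```text
2.2 [558.7 -13.  340. ] [-8.9970e+01  1.0000e-02 -1.2925e+02] [-2.5 13.8 73.4 -0.  92.9 36.7] F [-0.2 -0.9  0.3] w 91.0
cam [608.8  50.8 546.2]
delta cm [-6.91 10.    4.47] twist [-0.  -0.2 -0. ]
```

```bash
python3 -m pendant '[{"delta_pos":[-2.5,2,1.6],"twist":[0,0,0],"grip":75},{"delta_pos":[-5,5,3.3],"twist":[0,0,0],"grip":75},{"delta_pos":[-6.9,8,4.5],"twist":[0,0,0],"grip":75},{"delta_pos":[-6.9,10,4.5],"twist":[0,0,0],"grip":75},{"delta_pos":[-6.9,10,4.5],"twist":[0,0,0],"grip":75}]'; python3 - <<'E'
from workcell import imaging
import numpy as np,cv2
i=imaging.camera_info('wrist');p,d=imaging.grab_frame('wrist');cv2.imwrite('pics/w2.png',p[:,:,::-1]);np.savez('pics/w2.npz',p=p,d=d,**{k:np.array(v) for k,v in i.items()})
from h import *
c=load('pics/w2.npz')
X=np.array([[pt(c,u,v) for u in range(560)] for v in range(420)])
m=(X[...,2]>180)&(X[...,2]<200)&(abs(X[...,0]-637)<25)&(abs(X[...,1]-12)<25)
pp=X[m];print(m.sum(),pp.mean(0),pp.min(0),pp.max(0),np.argwhere(m).mean(0))
E
python3 go.py 637 12.2 160 -129
```

```text
time_s: 2.7
ee_pos: [635.8, 12.6, 235.8]
ee_rot: [-90.3, -0.3, -129.2]
force: [-0.4, 0.3, -0.6]
gripper_width: 68.3
894 [637.82695894  13.14941913 187.88025799] [621.48090204  -3.26537083 180.2276614 ] [652.28523884  27.56010405 190.65527306] [208.8557047  281.76733781]
2.75 [636.8  12.5 238.4] [ -90.14   -0.13 -129.2 ] [ 0.1 22.6 74.6 -0.  83.  39.3] F [-0.2  0.4  0.1] w 68.2
cam [687.7  76.3 444.4]
delta cm [-0.01  7.84  0.05] twist [ 0.1 -0.2  0.1]
```

View pics/w2.png

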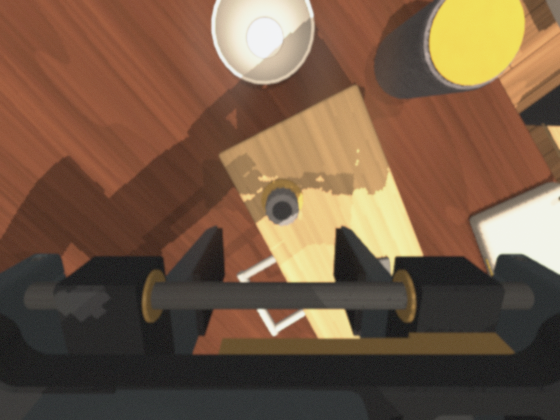

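The knob (px 282,208) is centred between the fingers (fingers' mid column ≈ 281). I'll descend.

```bash
python3 -m pendant '[{"delta_pos":[0,2,0],"twist":[0,0,0],"grip":75},{"delta_pos":[0,4,0],"twist":[0,0,0],"grip":75},{"delta_pos":[0,5.5,0],"twist":[0,0,0],"grip":75},{"delta_pos":[0,6,0],"twist":[0,0,0],"grip":75},{"delta_pos":[0,6,0],"twist":[0,0,0],"grip":75}]'; python3 go.py 637 12.2 161 -129
```

```text
time_s: 3.25
ee_pos: [637.7, 12.6, 180.9]
ee_rot: [-89.9, 0.0, -129.2]
force: [-0.3, 0.3, 0.4]
gripper_width: 68.9
3.25 [637.7  12.6 180.9] [-8.9930e+01  5.0000e-02 -1.2919e+02] [ 0.1 23.9 80.7 -0.  75.3 39.3] F [-0.3  0.3  0.4] w 68.9
cam [687.7  76.4 387.1]
delta cm [ 0.08  1.99 -0.04] twist [-0.1 -0.2 -0. ]
```

```bash
python3 -m pendant '[{"delta_pos":[0,0.6,0],"twist":[0,0,0],"grip":75},{"delta_pos":[0,1.2,0],"twist":[0,0,0],"grip":75},{"delta_pos":[0.05,1.7,0],"twist":[0,0,0],"grip":65},{"delta_pos":[0.05,1.9,0],"twist":[0,0,0],"grip":60},{"delta_pos":[0.05,1.9,0],"twist":[0,0,0],"grip":55}]'; python3 go.py 637 12.2 161 -129
```

```text
time_s: 3.75
ee_pos: [637.0, 12.5, 160.2]
ee_rot: [-90.0, -0.0, -129.2]
force: [-0.4, -0.3, 0.2]
gripper_width: 51.0
3.75 [637.   12.5 160.2] [-9.0030e+01 -3.0000e-02 -1.2916e+02] [ 0.1 24.6 82.6 -0.  72.9 39.3] F [-0.4 -0.3  0.2] w 51.0
cam [687.4  76.4 366.3]
delta cm [ 0.03 -0.08  0.02] twist [ 0.  -0.2  0. ]
```

```bash
python3 -m pendant '[{"delta_pos":[0,0,0],"twist":[0,0,0],"grip":45},{"delta_pos":[0,0,0],"twist":[0,0,0],"grip":38},{"delta_pos":[0,0,0],"twist":[0,0,0],"grip":30},{"delta_pos":[0,0,0],"twist":[0,0,0],"grip":25},{"delta_pos":[0,0,0],"twist":[0,0,0],"grip":20}]' 12; python3 -m pendant '[{"delta_pos":[0,0,0],"twist":[0,0,0],"grip":20},{"delta_pos":[0,0,0],"twist":[0,0,0],"grip":20},{"delta_pos":[0,0,0],"twist":[0,0,0],"grip":20},{"delta_pos":[0,0,0],"twist":[0,0,0],"grip":20},{"delta_pos":[0,0,0],"twist":[0,0,0],"grip":20}]' 12;python3 go.py
```

```text
time_s: 4.25
ee_pos: [637.3, 12.5, 160.7]
ee_rot: [-90.0, 0.0, -129.2]
force: [0.0, -0.7, -0.6]
gripper_width: 19.2
time_s: 4.75
ee_pos: [637.2, 12.5, 160.6]
ee_rot: [-90.0, -0.0, -129.2]
force: [0.7, -0.3, 0.7]
gripper_width: 18.4
4.75 [637.2  12.5 160.6] [-9.0000e+01 -1.0000e-02 -1.2917e+02] [ 0.1 24.6 82.5 -0.  72.9 39.3] F [ 0.7 -0.3  0.7] w 18.4
cam [687.4  76.4 366.8]
```

```bash
cat > look.py <<'E'
import sys
from workcell import imaging
import numpy as np,cv2
n=sys.argv[1];cam=sys.argv[2] if len(sys.argv)>2 else 'wrist'
i=imaging.camera_info(cam);p,d=imaging.grab_frame(cam);cv2.imwrite(f'pics/{n}.png',p[:,:,::-1]);np.savez(f'pics/{n}.npz',p=p,d=d,**{k:np.array(v) for k,v in i.items()})
if len(sys.argv)>3:
    a,b,c,e,f=map(int,sys.argv[3:]);cv2.imwrite(f'pics/{n}.png',cv2.resize(p[b:e,a:c,::-1],None,fx=f,fy=f,interpolation=cv2.INTER_CUBIC))
E
python3 look.py w3; python3 look.py s3 scene 240 130 400 290 3;python3 look.py t3 top 235 135 365 245 5
```

```text
(no output)
```

View pics/w3.png

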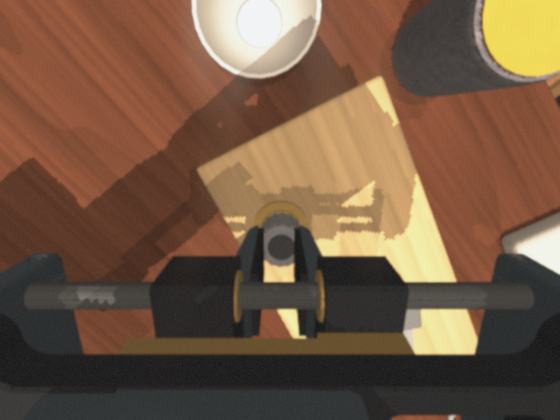

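View pics/s3.png

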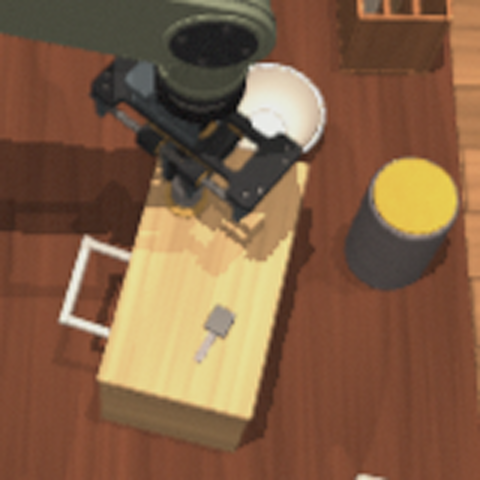

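View pics/t3.png

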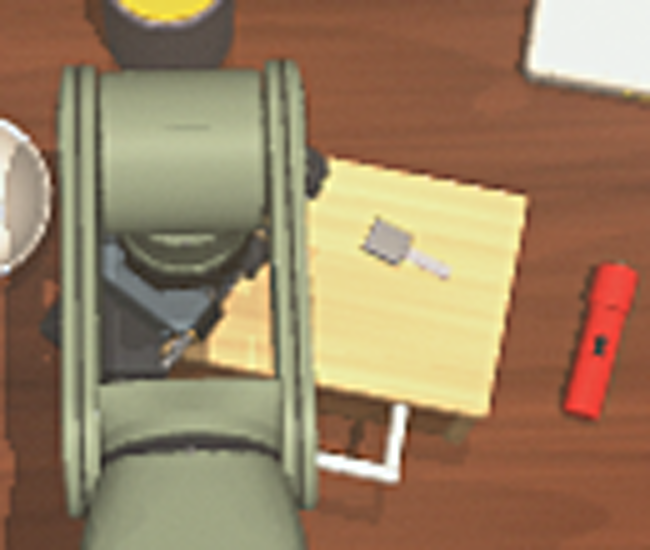

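```bash
python3 - <<'E'
from h import *
c=load('pics/w3.npz')
for X in [(637.2,12.5,160.6),(637.2,12.5,179.6),(637.2,12.5,188),(637.2,12.5,150)]: print(X,proj(c,X))
X=np.array([[pt(c,u,v) for u in range(560)] for v in range(420)])
m=(X[...,2]>180)&(X[...,2]<196)&(abs(X[...,0]-637)<45)&(abs(X[...,1]-12)<45)
pp=X[m];print(m.sum(),pp.mean(0),pp.min(0),pp.max(0),np.argwhere(m).mean(0))
for u,v in[(282,247),(282,235),(282,225),(250,250),(312,250),(282,265),(250,235),(312,235)]:print(u,v,pt(c,u,v).round(1),c['p'][v,u])
cv2.imwrite('pics/w3z.png',cv2.resize(c['p'][180:340,180:390,::-1],None,fx=3.7,fy=3.7,interpolation=cv2.INTER_CUBIC))
E
```

```text
(637.2, 12.5, 160.6) (np.float64(280.4050097270874), np.float64(230.80308100386821))
(637.2, 12.5, 179.6) (np.float64(280.5675149777254), np.float64(241.13630965972095))
(637.2, 12.5, 188) (np.float64(280.64905547449445), np.float64(246.3212288824381))
(637.2, 12.5, 150) (np.float64(280.32548288848625), np.float64(225.74620435332005))
1260 [637.36523516  14.52882666 187.95284019] [622.15559077  -1.9952784  180.01829957] [656.50293955  32.97968049 195.91864109] [243.80555556 278.88015873]
282 247 [637.9  12.  189.2] [62 59 57]
282 235 [643.   18.3 188.7] [73 69 65]
282 225 [646.7  22.8 185.8] [109 102  95]
250 250 [636.3  35.9 231.1] [55 57 58]
312 250 [660.3  16.9 231.9] [50 54 54]
282 265 [629.4   1.5 188. ] [145 128 110]
250 235 [634.9  37.1 211.7] [51 54 54]
312 235 [651.5  -9.1 149.9] [137 111  81]
```

View pics/w3z.png

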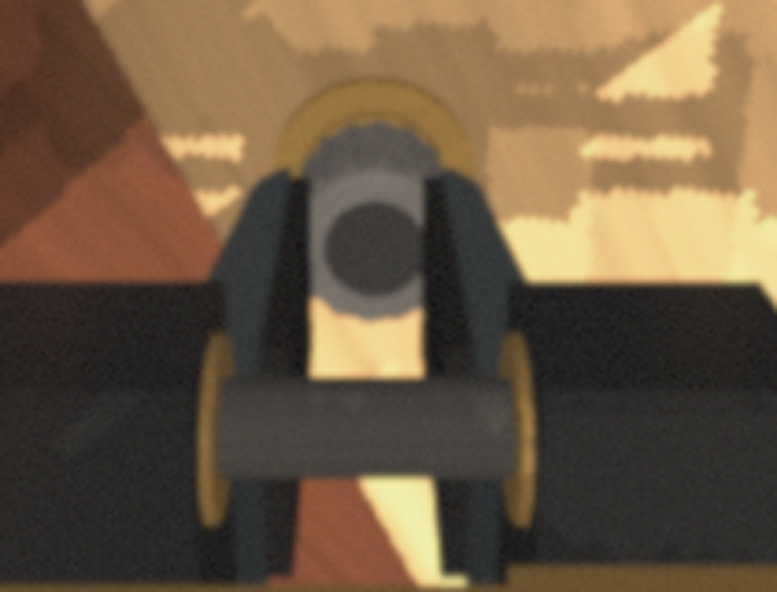

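The view shows the fingers on either side of the knob, but they read 18 mm, which is narrower than the 30 mm knob. I'll test whether they're in contact.

```bash
python3 -m pendant '[{"delta_pos":[0,0,0],"twist":[0,0,0],"grip":17},{"delta_pos":[0,0,0],"twist":[0,0,0],"grip":14},{"delta_pos":[0,0,0],"twist":[0,0,0],"grip":11},{"delta_pos":[0,0,0],"twist":[0,0,0],"grip":8},{"delta_pos":[0,0,0],"twist":[0,0,0],"grip":5}]' 12; python3 look.py w4 wrist 180 180 390 340 3
```

```text
time_s: 5.4
ee_pos: [637.2, 12.5, 160.7]
ee_rot: [-90.0, -0.0, -129.2]
force: [1.2, 0.0, -0.6]
gripper_width: 4.7
```

View pics/w4.png

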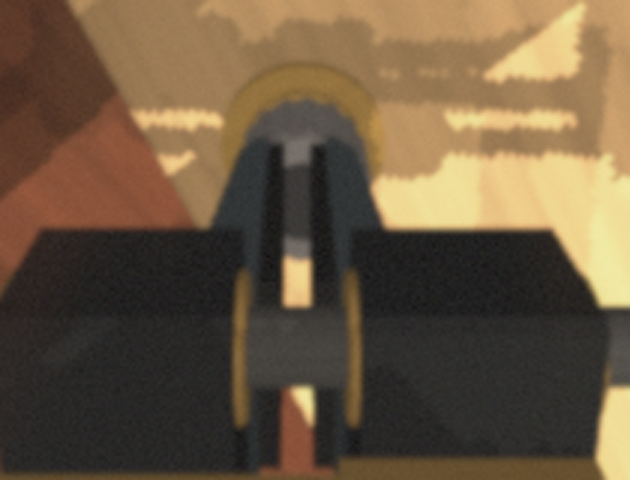

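```bash
python3 - <<'E'
from h import *
c=load('pics/w4.npz')
for v in range(218,262,3):
    print(v,[ (pt(c,u,v).round(0).astype(int).tolist()) for u in (262,267,270,280,291,295)])
E
python3 -c "
from workcell import env;print(env.grip_depth,[a for a in dir(env) if a[0]!='_'])"
```

```text
218 [[631, 27, 154], [637, 28, 165], [639, 27, 167], [646, 24, 174], [651, 18, 170], [651, 12, 156]]
221 [[630, 25, 154], [637, 27, 172], [639, 27, 174], [646, 24, 179], [651, 18, 176], [652, 14, 168]]
224 [[632, 26, 166], [638, 28, 179], [639, 26, 179], [646, 24, 185], [651, 18, 182], [651, 14, 175]]
227 [[632, 27, 173], [642, 31, 198], [640, 27, 186], [645, 23, 188], [653, 22, 199], [651, 15, 180]]
230 [[640, 33, 203], [642, 31, 204], [643, 29, 201], [644, 21, 188], [653, 22, 204], [655, 21, 204]]
233 [[640, 33, 208], [642, 31, 208], [643, 29, 205], [643, 20, 189], [653, 23, 210], [654, 21, 209]]
236 [[640, 33, 213], [643, 31, 215], [643, 29, 210], [641, 18, 188], [653, 23, 213], [654, 21, 213]]
239 [[640, 33, 217], [642, 31, 217], [643, 29, 214], [640, 17, 189], [652, 23, 217], [654, 21, 217]]
242 [[640, 33, 221], [642, 31, 221], [643, 29, 218], [639, 15, 188], [653, 23, 222], [654, 22, 222]]
245 [[640, 32, 225], [643, 31, 226], [643, 29, 221], [638, 14, 189], [652, 23, 225], [654, 22, 225]]
248 [[641, 32, 229], [643, 31, 229], [643, 29, 225], [636, 12, 188], [652, 23, 229], [654, 22, 229]]
251 [[641, 32, 232], [642, 29, 229], [643, 29, 229], [635, 10, 189], [652, 23, 231], [654, 22, 233]]
254 [[641, 32, 236], [642, 29, 232], [643, 29, 233], [634, 9, 189], [652, 24, 236], [654, 23, 237]]
257 [[641, 32, 239], [642, 29, 235], [644, 29, 237], [632, 7, 189], [652, 23, 238], [653, 22, 238]]
260 [[641, 32, 242], [642, 29, 238], [643, 29, 239], [631, 5, 188], [652, 23, 241], [653, 23, 243]]
18.8 ['Unreachable', 'grip_depth']
```

```bash
python3 - <<'E'
from h import *
for f,z in(('wrist0',177.8),('w1',340),('w2',238),('w3',160.6),('w4',160.7)):
    c=load(f'pics/{f}.npz'); d=c['d'][:262]
    # tool-frame via camera: finger pixels are near: depth<215
    v,u=np.nonzero((c['d']>0)&(c['d']<190)); k=v<275; v,u=v[k],u[k]
    z_=np.array([pt(c,a,b)[2] for a,b in zip(u,v)])
    print(f,len(v), v.min(), 'lowest finger z rel tcp', np.percentile(z_-z,[0,1,5,50]).round(1))
E
```

```text
wrist0 8372 226 lowest finger z rel tcp [ 34.9  37.2  43.3 118.8]
w1 8357 226 lowest finger z rel tcp [ 33.8  37.1  43.1 118.6]
w2 8531 226 lowest finger z rel tcp [ 32.1  35.2  42.4 116.7]
w3 8968 0 lowest finger z rel tcp [-12.7  -9.9  -9.  117.2]
w4 8449 0 lowest finger z rel tcp [-13.  -10.   -9.1 118.3]
```

```bash
python3 look.py s4 scene 270 140 350 220 7; python3 - <<'E'
from h import *
c=load('pics/s4.npz')
for X in [(637.2,12.5,160.6),(637.2,12.5,198),(637,12.3,188),(637,12.3,150)]:
    u,v=proj(c,X);print(X,u,v,(u-270)*7,(v-140)*7)
E
```

```text
(637.2, 12.5, 160.6) 301.56472837887344 193.54206684844078 220.95309865211408 374.7944679390855
(637.2, 12.5, 198) 302.2522105859456 188.03924563165216 225.76547410161913 336.2747194215651
(637, 12.3, 188) 301.9932833479097 189.60327367086242 223.95298343536797 347.2229156960369
(637, 12.3, 150) 301.30744797256807 195.10716379325277 219.1521358079765 385.75014655276937
```

View pics/s4.png

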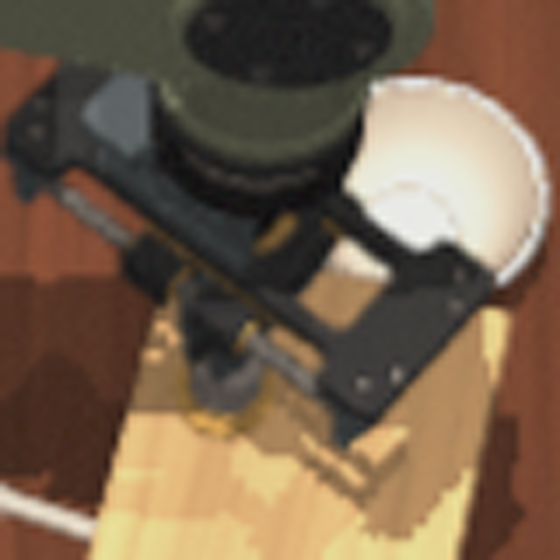

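```bash
python3 - <<'E'
from h import *
from scipy.spatial.transform import Rotation as Ro
c=load('pics/w1.npz');r=Ro.from_euler('xyz',[-89.97,0.01,-129.26],degrees=True);e=np.array([558.6,-13.2,340])
# tool coords map
for v in (228,235,245,260,275,290,310,330,350,370,390,410):
    print(v,[(c['d'][v,u].round(0),r.inv().apply(pt(c,u,v)-e).round(0).astype(int).tolist()) for u in (80,140,185,203,280)])
E
```

```text
228 [(np.float32(584.0), [129, 340, -388]), (np.float32(581.0), [127, 338, -270]), (np.float32(581.0), [127, 337, -183]), (np.float32(182.0), [-16, -36, -47]), (np.float32(581.0), [127, 338, 1])]
235 [(np.float32(586.0), [143, 339, -390]), (np.float32(586.0), [143, 339, -273]), (np.float32(168.0), [-17, -50, -54]), (np.float32(181.0), [-12, -38, -47]), (np.float32(587.0), [143, 339, 1])]
245 [(np.float32(592.0), [164, 338, -394]), (np.float32(594.0), [164, 340, -276]), (np.float32(157.0), [-16, -62, -51]), (np.float32(182.0), [-6, -39, -47]), (np.float32(594.0), [164, 341, 2])]
260 [(np.float32(92.0), [-39, -123, -63]), (np.float32(601.0), [196, 338, -279]), (np.float32(146.0), [-14, -73, -47]), (np.float32(0.0), [-81, -206, -1]), (np.float32(602.0), [196, 339, 2])]
275 [(np.float32(83.0), [-39, -132, -57]), (np.float32(126.0), [-17, -94, -60]), (np.float32(146.0), [-7, -76, -47]), (np.float32(182.0), [12, -44, -47]), (np.float32(612.0), [231, 340, 2])]
290 [(np.float32(78.0), [-38, -138, -53]), (np.float32(88.0), [-32, -129, -42]), (np.float32(87.0), [-33, -130, -28]), (np.float32(8
[... 525 characters left out ...]
51]), (np.float32(663.0), [416, 337, -208]), (np.float32(665.0), [418, 339, -169]), (np.float32(77.0), [-24, -143, -1])]
370 [(np.float32(69.0), [-25, -151, -47]), (np.float32(69.0), [-25, -151, -33]), (np.float32(0.0), [-81, -206, -1]), (np.float32(69.0), [-25, -151, -19]), (np.float32(69.0), [-25, -151, -1])]
390 [(np.float32(63.0), [-26, -157, -43]), (np.float32(64.0), [-25, -156, -31]), (np.float32(64.0), [-25, -156, -21]), (np.float32(65.0), [-24, -155, -18]), (np.float32(65.0), [-24, -156, -1])]
410 [(np.float32(60.0), [-24, -160, -41]), (np.float32(61.0), [-24, -159, -30]), (np.float32(61.0), [-24, -160, -20]), (np.float32(58.0), [-26, -162, -16]), (np.float32(59.0), [-26, -161, -1])]
```

The fingers end about 36 mm short of the reported TCP: pad edges sit at tool y ≈ -36 in several views, and they closed freely above the knob. So the tips are at z≈197, not 160. I'll open and descend in guarded steps.

```bash
python3 -m pendant '[{"delta_pos":[0,0,0],"twist":[0,0,0],"grip":30},{"delta_pos":[0,0,0],"twist":[0,0,0],"grip":60},{"delta_pos":[0,0,0],"twist":[0,0,0],"grip":75},{"delta_pos":[0,0,0],"twist":[0,0,0],"grip":75},{"delta_pos":[0,0.3,0],"twist":[0,0,0],"grip":75}]'; python3 -m pendant '[{"delta_pos":[0,0.3,0],"twist":[0,0,0],"grip":75},{"delta_pos":[0,0.7,0],"twist":[0,0,0],"grip":75},{"delta_pos":[0,1.1,0],"twist":[0,0,0],"grip":75},{"delta_pos":[0,1.5,0],"twist":[0,0,0],"grip":75},{"delta_pos":[0,1.7,0],"twist":[0,0,0],"grip":75}]'; python3 look.py w5 wrist 180 180 390 340 3; python3 - <<'E'
from h import *
c=load('pics/w5.npz')
for u in(220,225,230,235,330,335,340): 
    print(u,[pt(c,u,v).round(0).astype(int).tolist() for v in (220,225,228,231,235,240)])
E
```

```text
time_s: 6.0
ee_pos: [637.5, 12.5, 158.0]
ee_rot: [-90.0, 0.0, -129.2]
force: [-0.0, -0.0, 0.3]
gripper_width: 41.9
time_s: 6.5
ee_pos: [636.9, 12.5, 139.9]
ee_rot: [-90.0, -0.0, -129.2]
force: [0.2, -0.3, -0.9]
gripper_width: 68.5
220 [[612, 48, 150], [609, 45, 149], [619, 48, 176], [619, 48, 181], [618, 46, 183], [617, 44, 184]]
225 [[615, 46, 151], [613, 44, 151], [611, 42, 150], [609, 40, 149], [607, 38, 150], [541, 3, 0]]
230 [[618, 44, 151], [615, 41, 150], [614, 40, 151], [612, 38, 150], [610, 36, 150], [607, 33, 150]]
235 [[620, 42, 150], [618, 39, 151], [616, 37, 150], [615, 36, 151], [612, 33, 150], [610, 31, 150]]
330 [[671, 0, 150], [669, -3, 150], [668, -5, 150], [666, -6, 150], [665, -8, 151], [662, -11, 151]]
335 [[674, -2, 151], [672, -5, 151], [673, 4, 176], [672, 3, 177], [670, 0, 175], [668, -2, 177]]
340 [[677, -4, 150], [674, -7, 150], [675, 2, 176], [674, 3, 181], [673, 3, 186], [672, 4, 192]]
```

View pics/w5.png

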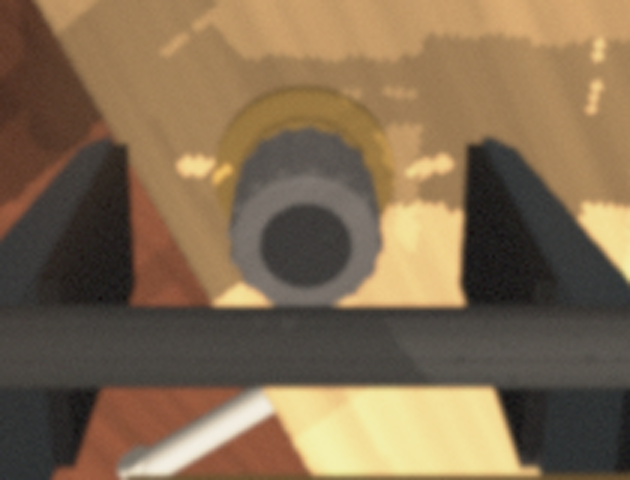

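Tips are now at z≈176 (ee 140), which confirms the +36 mm offset. The knob is centred. I'll lower 14 mm more so the tips reach about 162.

```bash
python3 -m pendant '[{"delta_pos":[0,0.4,0],"twist":[0,0,0],"grip":75},{"delta_pos":[0,0.8,0],"twist":[0,0,0],"grip":75},{"delta_pos":[0,1.2,0],"twist":[0,0,0],"grip":70},{"delta_pos":[0,1.4,0],"twist":[0,0,0],"grip":60},{"delta_pos":[0,1.4,0],"twist":[0,0,0],"grip":50}]' 10; python3 -m pendant '[{"delta_pos":[0,0,0],"twist":[0,0,0],"grip":45},{"delta_pos":[0,0,0],"twist":[0,0,0],"grip":40},{"delta_pos":[0,0,0],"twist":[0,0,0],"grip":36},{"delta_pos":[0,0,0],"twist":[0,0,0],"grip":30},{"delta_pos":[0,0,0],"twist":[0,0,0],"grip":25}]' 10;python3 -m pendant '[{"delta_pos":[0,0,0],"twist":[0,0,0],"grip":25},{"delta_pos":[0,0,0],"twist":[0,0,0],"grip":25},{"delta_pos":[0,0,0],"twist":[0,0,0],"grip":25},{"delta_pos":[0,0,0],"twist":[0,0,0],"grip":25},{"delta_pos":[0,0,0],"twist":[0,0,0],"grip":25}]' 10; python3 look.py w6 wrist 180 180 390 340 3; python3 go.py
```

```text
time_s: 7.05
ee_pos: [637.0, 12.5, 126.2]
ee_rot: [-90.0, -0.0, -129.2]
force: [0.6, -0.2, -0.3]
gripper_width: 50.7
time_s: 7.55
ee_pos: [638.4, 11.7, 127.0]
ee_rot: [-89.8, 0.0, -129.2]
force: [4.0, -2.4, -0.6]
gripper_width: 29.6
time_s: 8.05
ee_pos: [638.3, 11.8, 126.9]
ee_rot: [-89.8, 0.0, -129.2]
force: [3.4, -3.4, -0.9]
gripper_width: 29.7
8.1 [638.3  11.8 126.9] [-8.9840e+01  3.0000e-02 -1.2917e+02] [ 0.1 25.9 85.4 -0.1 68.6 39.3] F [ 3.1 -4.2 -0.7] w 30.0
cam [688.   75.9 333.1]
```

View pics/w6.png

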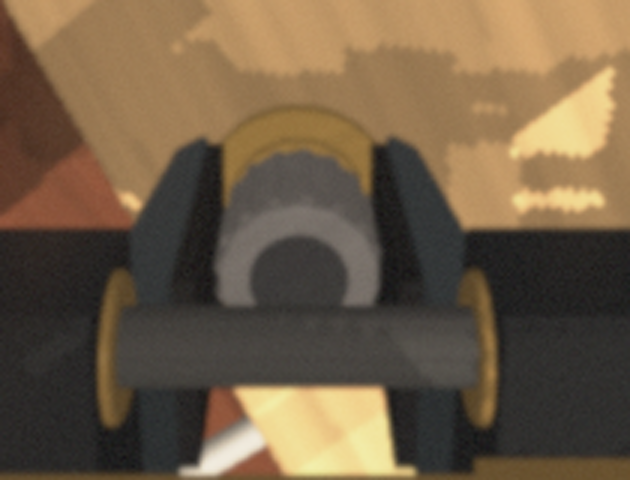

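Gripped at 30 mm. The arm is pulled about 1.5 mm along tool z with 5 N lateral force, so I'll relieve that and firm the grip.

```bash
python3 -m pendant '[{"delta_pos":[0,0,0.08],"twist":[0,0,0],"grip":25},{"delta_pos":[0,0,0.15],"twist":[0,0,0],"grip":25},{"delta_pos":[0,0,0.15],"twist":[0,0,0],"grip":25},{"delta_pos":[0,0,0.15],"twist":[0,0,0],"grip":20},{"delta_pos":[0,0,0.15],"twist":[0,0,0],"grip":20}]' 40; python3 go.py;  python3 -m pendant '[{"delta_pos":[0,-0.05,0],"twist":[0,0,0],"grip":20},{"delta_pos":[0,-0.1,0],"twist":[0,0,0],"grip":20},{"delta_pos":[0,-0.15,0],"twist":[0,0,0],"grip":20},{"delta_pos":[0,-0.2,0],"twist":[0,0,0],"grip":20},{"delta_pos":[0,-0.2,0],"twist":[0,0,0],"grip":20}]'
```

```text
time_s: 8.6
ee_pos: [638.4, 11.7, 126.9]
ee_rot: [-90.0, 0.0, -129.2]
force: [1.1, -1.2, 1.8]
gripper_width: 29.2
8.6 [638.4  11.7 126.9] [-9.0000e+01  1.0000e-02 -1.2916e+02] [ 0.  25.9 85.3  0.  68.7 39.2] F [ 1.1 -1.2  1.8] w 29.2
cam [688.5  75.6 333.1]
time_s: 9.1
ee_pos: [638.3, 11.7, 127.9]
ee_rot: [-90.0, -0.0, -129.2]
force: [4.6, -0.6, -5.1]
gripper_width: 29.3
```

```bash
R='[{"delta_pos":[0,-0.05,0],"twist":[0,0,0],"grip":20},{"delta_pos":[0,-0.1,0],"twist":[0,0,0],"grip":20},{"delta_pos":[0,-0.15,0],"twist":[0,0,0],"grip":20},{"delta_pos":[0,-0.2,0],"twist":[0,0,0],"grip":20},{"delta_pos":[0,-0.2,0],"twist":[0,0,0],"grip":20}]'; echo skip >/dev/null; python3 -m pendant '[{"delta_pos":[0,-0.05,0],"twist":[0,0,0],"grip":20},{"delta_pos":[0,-0.1,0],"twist":[0,0,0],"grip":20},{"delta_pos":[0,-0.15,0],"twist":[0,0,0],"grip":20},{"delta_pos":[0,-0.2,0],"twist":[0,0,0],"grip":20},{"delta_pos":[0,-0.2,0],"twist":[0,0,0],"grip":20}]'
```

```text
time_s: 9.6
ee_pos: [638.3, 11.7, 130.7]
ee_rot: [-90.0, 0.0, -129.2]
force: [3.8, -0.5, -5.1]
gripper_width: 29.0
```

```bash
python3 -m pendant '[{"delta_pos":[0,-0.05,0],"twist":[0,0,0],"grip":20},{"delta_pos":[0,-0.1,0],"twist":[0,0,0],"grip":20},{"delta_pos":[0,-0.15,0],"twist":[0,0,0],"grip":20},{"delta_pos":[0,-0.2,0],"twist":[0,0,0],"grip":20},{"delta_pos":[0,-0.2,0],"twist":[0,0,0],"grip":20}]'
```

```text
time_s: 10.1
ee_pos: [638.3, 11.7, 132.7]
ee_rot: [-90.0, -0.0, -129.2]
force: [3.4, 1.2, -6.3]
gripper_width: 29.4
```

```bash
python3 -m pendant '[{"delta_pos":[0,-0.05,0],"twist":[0,0,0],"grip":20},{"delta_pos":[0,-0.1,0],"twist":[0,0,0],"grip":20},{"delta_pos":[0,-0.15,0],"twist":[0,0,0],"grip":20},{"delta_pos":[0,-0.2,0],"twist":[0,0,0],"grip":20},{"delta_pos":[0,-0.2,0],"twist":[0,0,0],"grip":20}]'
```

```text
time_s: 10.6
ee_pos: [638.3, 11.7, 134.7]
ee_rot: [-90.0, -0.0, -129.2]
force: [3.3, 0.2, -6.6]
gripper_width: 29.0
```

```bash
python3 -m pendant '[{"delta_pos":[0,-0.05,0],"twist":[0,0,0],"grip":20},{"delta_pos":[0,-0.1,0],"twist":[0,0,0],"grip":20},{"delta_pos":[0,-0.15,0],"twist":[0,0,0],"grip":20},{"delta_pos":[0,-0.2,0],"twist":[0,0,0],"grip":20},{"delta_pos":[0,-0.2,0],"twist":[0,0,0],"grip":20}]'
```

```text
time_s: 11.1
ee_pos: [638.3, 11.6, 136.6]
ee_rot: [-90.0, -0.0, -129.2]
force: [3.0, 0.7, -6.5]
gripper_width: 29.3
```

```bash
python3 -m pendant '[{"delta_pos":[0,-0.05,0],"twist":[0,0,0],"grip":20},{"delta_pos":[0,-0.1,0],"twist":[0,0,0],"grip":20},{"delta_pos":[0,-0.15,0],"twist":[0,0,0],"grip":20},{"delta_pos":[0,-0.2,0],"twist":[0,0,0],"grip":20},{"delta_pos":[0,-0.2,0],"twist":[0,0,0],"grip":20}]'
```

```text
time_s: 11.6
ee_pos: [638.3, 11.6, 138.7]
ee_rot: [-90.0, -0.0, -129.2]
force: [2.5, 1.3, -5.9]
gripper_width: 29.0
```

```bash
python3 -m pendant '[{"delta_pos":[0,-0.05,0],"twist":[0,0,0],"grip":20},{"delta_pos":[0,-0.1,0],"twist":[0,0,0],"grip":20},{"delta_pos":[0,-0.15,0],"twist":[0,0,0],"grip":20},{"delta_pos":[0,-0.2,0],"twist":[0,0,0],"grip":20},{"delta_pos":[0,-0.2,0],"twist":[0,0,0],"grip":20}]'
```

```text
time_s: 12.1
ee_pos: [638.3, 11.6, 140.7]
ee_rot: [-90.0, -0.0, -129.2]
force: [1.8, 0.8, -7.1]
gripper_width: 29.4
```

```bash
python3 -m pendant '[{"delta_pos":[0,-0.05,0],"twist":[0,0,0],"grip":20},{"delta_pos":[0,-0.1,0],"twist":[0,0,0],"grip":20},{"delta_pos":[0,-0.15,0],"twist":[0,0,0],"grip":20},{"delta_pos":[0,-0.2,0],"twist":[0,0,0],"grip":20},{"delta_pos":[0,-0.2,0],"twist":[0,0,0],"grip":20}]'
```

```text
time_s: 12.6
ee_pos: [638.3, 11.6, 142.7]
ee_rot: [-90.0, -0.0, -129.2]
force: [1.3, 1.7, -6.7]
gripper_width: 29.2
```

Lift is about 15.8 mm with only the spring load so far. On with single steps.

```bash
python3 -m pendant '[{"delta_pos":[0,-0.05,0],"twist":[0,0,0],"grip":20},{"delta_pos":[0,-0.1,0],"twist":[0,0,0],"grip":20},{"delta_pos":[0,-0.15,0],"twist":[0,0,0],"grip":20},{"delta_pos":[0,-0.2,0],"twist":[0,0,0],"grip":20},{"delta_pos":[0,-0.2,0],"twist":[0,0,0],"grip":20}]'
```

```text
time_s: 13.1
ee_pos: [638.3, 11.6, 144.7]
ee_rot: [-90.0, -0.0, -129.2]
force: [1.3, 2.5, -7.9]
gripper_width: 29.2
```

```bash
python3 -m pendant '[{"delta_pos":[0,-0.05,0],"twist":[0,0,0],"grip":20},{"delta_pos":[0,-0.1,0],"twist":[0,0,0],"grip":20},{"delta_pos":[0,-0.1,0],"twist":[0,0,0],"grip":20},{"delta_pos":[0,-0.1,0],"twist":[0,0,0],"grip":20},{"delta_pos":[0,-0.1,0],"twist":[0,0,0],"grip":20}]'; python3 go.py
```

```text
time_s: 13.6
ee_pos: [638.3, 11.6, 145.4]
ee_rot: [-90.0, -0.0, -129.2]
force: [2.3, 2.0, -10.3]
gripper_width: 29.4
13.6 [638.3  11.6 145.4] [-9.0010e+01 -1.0000e-02 -1.2917e+02] [ 0.  25.2 83.7 -0.  71.1 39.2] F [  2.3   2.  -10.3] w 29.4
cam [688.6  75.5 351.5]
```

Contact with the thread at ee z≈144.8 (lift ≈17.9 mm); the load is about 3 N. I'll add about 1.2 mm.

```bash
python3 -m pendant '[{"delta_pos":[0,-0.05,0],"twist":[0,0,0],"grip":20},{"delta_pos":[0,-0.12,0],"twist":[0,0,0],"grip":20},{"delta_pos":[0,-0.12,0],"twist":[0,0,0],"grip":20},{"delta_pos":[0,-0.12,0],"twist":[0,0,0],"grip":20},{"delta_pos":[0,-0.12,0],"twist":[0,0,0],"grip":20}]'; python3 go.py
```

```text
time_s: 14.1
ee_pos: [638.3, 11.6, 146.4]
ee_rot: [-90.0, -0.0, -129.2]
force: [4.1, 2.0, -12.6]
gripper_width: 29.6
14.1 [638.3  11.6 146.4] [-9.0020e+01 -2.0000e-02 -1.2916e+02] [ 0.  25.2 83.6  0.  71.2 39.2] F [  4.1   2.  -12.6] w 29.6
cam [688.6  75.5 352.5]
```

```bash
python3 -m pendant '[{"delta_pos":[0,-0.03,0],"twist":[0,-1,0],"grip":20},{"delta_pos":[0,-0.03,0],"twist":[0,-2,0],"grip":20},{"delta_pos":[0,-0.03,0],"twist":[0,-3,0],"grip":20},{"delta_pos":[0,-0.03,0],"twist":[0,-4.5,0],"grip":20},{"delta_pos":[0,-0.03,0],"twist":[0,-6,0],"grip":20}]'; python3 go.py
```

```text
time_s: 14.6
ee_pos: [638.3, 11.7, 146.9]
ee_rot: [-90.0, -0.0, -123.0]
force: [3.9, 2.9, -15.2]
gripper_width: 29.4
14.6 [638.3  11.7 146.9] [-9.0020e+01 -1.0000e-02 -1.2304e+02] [ 0.  25.2 83.6  0.  71.3 33.1] F [  3.9   2.9 -15.2] w 29.4
cam [681.5  80.6 353.1]
```

```bash
python3 -m pendant '[{"delta_pos":[0,0,0],"twist":[0,-1,0],"grip":20},{"delta_pos":[0,0,0],"twist":[0,-2,0],"grip":20},{"delta_pos":[0,0,0],"twist":[0,-3,0],"grip":20},{"delta_pos":[0,0,0],"twist":[0,-4,0],"grip":20},{"delta_pos":[0,0,0],"twist":[0,-5,0],"grip":20}]'; python3 go.py
```

```text
time_s: 15.1
ee_pos: [638.2, 11.7, 147.1]
ee_rot: [-90.0, -0.0, -118.1]
force: [3.4, 3.6, -15.3]
gripper_width: 29.5
15.1 [638.2  11.7 147.1] [ -90.02   -0.   -118.08] [ 0.  25.2 83.6  0.  71.3 28.1] F [  3.4   3.6 -15.3] w 29.5
cam [675.5  84.2 353.3]
```

```bash
python3 -m pendant '[{"delta_pos":[0,0,0],"twist":[0,-1,0],"grip":20},{"delta_pos":[0,0,0],"twist":[0,-2,0],"grip":20},{"delta_pos":[0,0,0],"twist":[0,-3,0],"grip":20},{"delta_pos":[0,0,0],"twist":[0,-4,0],"grip":20},{"delta_pos":[0,0,0],"twist":[0,-4,0],"grip":20}]'; python3 go.py
```

```text
time_s: 15.6
ee_pos: [638.2, 11.7, 148.2]
ee_rot: [-90.0, 0.0, -114.1]
force: [0.2, 3.5, -7.7]
gripper_width: 29.1
15.6 [638.2  11.7 148.2] [-8.9970e+01  1.0000e-02 -1.1412e+02] [ 0.  25.1 83.5 -0.  71.3 24.1] F [ 0.2  3.5 -7.7] w 29.1
cam [670.3  86.6 354.4]
```

The screw slipped into the thread at 15° (0.26 rad) and the load fell away. I'll rise 2.5 mm without turning and check it's free.

```bash
python3 -m pendant '[{"delta_pos":[0,-0.1,0],"twist":[0,0,0],"grip":20},{"delta_pos":[0,-0.2,0],"twist":[0,0,0],"grip":20},{"delta_pos":[0,-0.25,0],"twist":[0,0,0],"grip":20},{"delta_pos":[0,-0.25,0],"twist":[0,0,0],"grip":20},{"delta_pos":[0,-0.25,0],"twist":[0,0,0],"grip":20}]'; python3 go.py
```

```text
time_s: 16.1
ee_pos: [638.2, 11.6, 149.7]
ee_rot: [-90.0, -0.0, -114.2]
force: [-1.5, 4.2, -7.0]
gripper_width: 29.1
16.1 [638.2  11.6 149.7] [-9.0020e+01 -1.0000e-02 -1.1416e+02] [ 0.  25.1 83.4 -0.  71.6 24.2] F [-1.5  4.2 -7. ] w 29.1
cam [670.5  86.6 355.8]
```

```bash
python3 -m pendant '[{"delta_pos":[0,-0.06,0],"twist":[0,-1,0],"grip":20},{"delta_pos":[0,-0.1,0],"twist":[0,-2,0],"grip":20},{"delta_pos":[0,-0.14,0],"twist":[0,-3,0],"grip":20},{"delta_pos":[0,-0.18,0],"twist":[0,-4,0],"grip":20},{"delta_pos":[0,-0.18,0],"twist":[0,-4,0],"grip":20}]'; python3 go.py
```

```text
time_s: 16.6
ee_pos: [638.2, 11.6, 151.4]
ee_rot: [-90.0, -0.0, -110.1]
force: [-1.4, 2.8, -9.1]
gripper_width: 29.0
16.6 [638.2  11.6 151.4] [-9.0020e+01 -1.0000e-02 -1.1013e+02] [ 0.  25.  83.2  0.  71.8 20.1] F [-1.4  2.8 -9.1] w 29.0
cam [665.2  88.7 357.6]
```

```bash
python3 -m pendant '[{"delta_pos":[0,-0.02,0],"twist":[0,-1,0],"grip":20},{"delta_pos":[0,-0.05,0],"twist":[0,-2,0],"grip":20},{"delta_pos":[0,-0.08,0],"twist":[0,-3,0],"grip":20},{"delta_pos":[0,-0.1,0],"twist":[0,-4,0],"grip":20},{"delta_pos":[0,-0.1,0],"twist":[0,-4,0],"grip":20}]'; python3 go.py
```

```text
time_s: 17.1
ee_pos: [638.2, 11.6, 152.2]
ee_rot: [-90.0, -0.0, -106.1]
force: [-2.2, 4.2, -9.6]
gripper_width: 29.2
17.1 [638.2  11.6 152.2] [-9.0040e+01 -1.0000e-02 -1.0613e+02] [ 0.  25.  83.1  0.  71.9 16.1] F [-2.2  4.2 -9.6] w 29.2
cam [659.8  90.5 358.3]
```

```bash
python3 -m pendant '[{"delta_pos":[0,-0.02,0],"twist":[0,-1,0],"grip":20},{"delta_pos":[0,-0.05,0],"twist":[0,-2,0],"grip":20},{"delta_pos":[0,-0.08,0],"twist":[0,-3,0],"grip":20},{"delta_pos":[0,-0.1,0],"twist":[0,-4,0],"grip":20},{"delta_pos":[0,-0.12,0],"twist":[0,-5,0],"grip":20}]'; python3 go.py
```

```text
time_s: 17.6
ee_pos: [638.1, 11.7, 153.1]
ee_rot: [-90.1, -0.0, -101.1]
force: [-1.0, 4.5, -12.9]
gripper_width: 29.2
17.6 [638.1  11.7 153.1] [-9.0050e+01 -1.0000e-02 -1.0108e+02] [ 0.  25.  83.   0.  72.1 11.1] F [ -1.    4.5 -12.9] w 29.2
cam [652.9  92.2 359.3]
```

```bash
python3 -m pendant '[{"delta_pos":[0,0,0],"twist":[0,-1,0],"grip":20},{"delta_pos":[0,0,0],"twist":[0,-2,0],"grip":20},{"delta_pos":[0,0,0],"twist":[0,-3,0],"grip":20},{"delta_pos":[0,-0.02,0],"twist":[0,-4,0],"grip":20},{"delta_pos":[0,-0.04,0],"twist":[0,-5,0],"grip":20}]'; python3 go.py
```

```text
time_s: 18.1
ee_pos: [638.1, 11.7, 153.7]
ee_rot: [-90.0, 0.0, -96.1]
force: [-2.1, 5.5, -14.5]
gripper_width: 29.2
18.1 [638.1  11.7 153.7] [-90.05   0.   -96.08] [ 0.  24.9 83.   0.  72.1  6.1] F [ -2.1   5.5 -14.5] w 29.2
cam [645.9  93.2 359.8]
```

The load is back at about 6 N but z isn't following the turn as much as expected. I'll check for knob slip in the pads.

```bash
python3 look.py w7 wrist 180 180 390 340 3; python3 - <<'E'
from h import *
for f,cc in(('w6',(638.3,11.8)),('w7',(638.1,11.7))):
    c=load(f'pics/{f}.npz')
    X=np.array([[pt(c,u,v) for u in range(180,390)] for v in range(180,300)])
    m=(np.hypot(X[...,0]-cc[0],X[...,1]-cc[1])<11)&(X[...,2]>170)
    print(f,m.sum(),np.median(X[m],0),np.percentile(X[m][:,2],[5,25,75,95]).round(1))
E
python3 go.py
```

```text
w6 943 [639.99393603  13.66607323 188.5356348 ] [187.6 188.1 189.  189.6]
w7 897 [638.45995389  13.950896   215.10478196] [214.1 214.7 215.5 216.1]
18.15 [638.1  11.7 153.7] [-90.05  -0.   -96.05] [ 0.  24.9 83.   0.  72.1  6.1] F [ -1.3   5.  -14.2] w 29.4
cam [645.9  93.3 359.8]
```

View pics/w7.png

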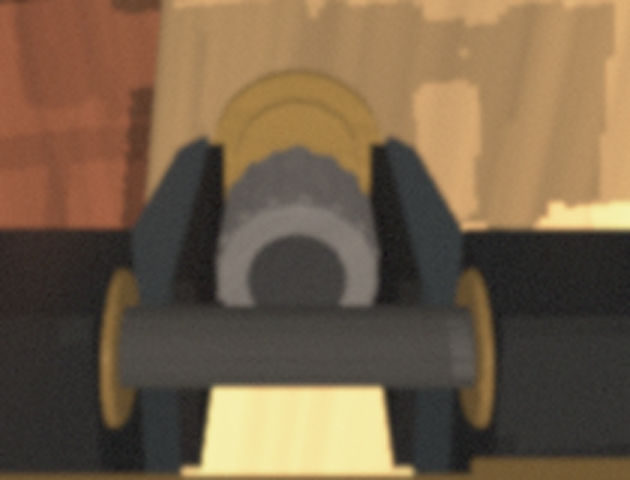

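No slip: the knob top rose 26.6 mm against 26.8 for the gripper. I'll turn 5° at constant height to see how the load goes.

```bash
python3 -m pendant '[{"delta_pos":[0,0,0],"twist":[0,-1,0],"grip":20},{"delta_pos":[0,0,0],"twist":[0,-2,0],"grip":20},{"delta_pos":[0,0,0],"twist":[0,-3,0],"grip":20},{"delta_pos":[0,0,0],"twist":[0,-4,0],"grip":20},{"delta_pos":[0,0,0],"twist":[0,-4,0],"grip":20}]'; python3 go.py; python3 -c "
from workcell import state;print(state()['torque'])"
```

```text
time_s: 18.65
ee_pos: [638.1, 11.6, 154.0]
ee_rot: [-90.0, -0.0, -92.1]
force: [-1.2, 4.9, -13.2]
gripper_width: 29.0
18.65 [638.1  11.6 154. ] [-90.04  -0.   -92.09] [ 0.  24.9 83.  -0.  72.1  2.1] F [ -1.2   4.9 -13.2] w 29.0
cam [640.2  93.6 360.1]
[0.88542461 0.36060568 0.00559271]
```

```bash
python3 -m pendant '[{"delta_pos":[0,0,0],"twist":[0,-1,0],"grip":20},{"delta_pos":[0,-0.01,0],"twist":[0,-2,0],"grip":20},{"delta_pos":[0,-0.02,0],"twist":[0,-3,0],"grip":20},{"delta_pos":[0,-0.03,0],"twist":[0,-4,0],"grip":20},{"delta_pos":[0,-0.04,0],"twist":[0,-5,0],"grip":20}]'; python3 go.py
```

```text
time_s: 19.15
ee_pos: [638.1, 11.6, 155.0]
ee_rot: [-90.0, -0.0, -87.1]
force: [-2.3, 4.6, -11.5]
gripper_width: 29.5
19.15 [638.1  11.6 155. ] [-90.01  -0.   -87.07] [ 0.  24.9 82.9 -0.  72.2 -2.9] F [ -2.3   4.6 -11.5] w 29.5
cam [633.   93.6 361.1]
```

```bash
python3 -m pendant '[{"delta_pos":[0,-0.02,0],"twist":[0,-1,0],"grip":20},{"delta_pos":[0,-0.04,0],"twist":[0,-2,0],"grip":20},{"delta_pos":[0,-0.06,0],"twist":[0,-3,0],"grip":20},{"delta_pos":[0,-0.08,0],"twist":[0,-4,0],"grip":20},{"delta_pos":[0,-0.1,0],"twist":[0,-5,0],"grip":20}]'; python3 go.py
```

```text
time_s: 19.65
ee_pos: [638.0, 11.6, 156.1]
ee_rot: [-90.0, -0.0, -82.1]
force: [-3.4, 5.6, -9.9]
gripper_width: 29.0
19.65 [638.   11.6 156.1] [-90.02  -0.   -82.07] [ 0.  24.8 82.8 -0.  72.4 -7.9] F [-3.4  5.6 -9.9] w 29.0
cam [625.9  92.9 362.2]
```

```bash
python3 -m pendant '[{"delta_pos":[-0.03,-0.02,-0.01],"twist":[0,-1,0],"grip":20},{"delta_pos":[-0.06,-0.04,-0.03],"twist":[0,-2,0],"grip":20},{"delta_pos":[-0.1,-0.07,-0.05],"twist":[0,-3,0],"grip":20},{"delta_pos":[-0.1,-0.09,-0.05],"twist":[0,-4,0],"grip":20},{"delta_pos":[-0.1,-0.12,-0.05],"twist":[0,-5,0],"grip":20}]'; python3 go.py
```

```text
time_s: 20.15
ee_pos: [638.0, 11.7, 156.9]
ee_rot: [-90.0, -0.1, -77.1]
force: [-1.7, 1.0, -9.8]
gripper_width: 29.5
20.15 [638.   11.7 156.9] [-89.98  -0.09 -77.08] [  0.1  24.8  82.8  -0.1  72.4 -12.8] F [-1.7  1.  -9.8] w 29.5
cam [618.8  92.  362.9]
```

```bash
python3 -m pendant '[{"delta_pos":[0,-0.02,0],"twist":[0,-1,0],"grip":20},{"delta_pos":[0,-0.04,0],"twist":[0,-2,0],"grip":20},{"delta_pos":[0,-0.06,0],"twist":[0,-3,0],"grip":20},{"delta_pos":[0,-0.08,0],"twist":[0,-4,0],"grip":20},{"delta_pos":[0,-0.1,0],"twist":[0,-5,0],"grip":20}]'; python3 go.py
```

```text
time_s: 20.65
ee_pos: [637.9, 11.8, 157.7]
ee_rot: [-90.0, -0.1, -72.1]
force: [-2.3, -2.0, -9.6]
gripper_width: 29.0
20.65 [637.9  11.8 157.7] [-9.001e+01 -8.000e-02 -7.208e+01] [  0.1  24.7  82.7  -0.1  72.5 -17.8] F [-2.3 -2.  -9.6] w 29.0
cam [611.9  90.2 363.8]
```

```bash
python3 -m pendant '[{"delta_pos":[0,-0.01,0],"twist":[0,-1,0],"grip":20},{"delta_pos":[0,-0.02,0],"twist":[0,-2,0],"grip":20},{"delta_pos":[0,-0.03,0],"twist":[0,-3,0],"grip":20},{"delta_pos":[0,-0.04,0],"twist":[0,-4,0],"grip":20},{"delta_pos":[0,-0.04,0],"twist":[0,-4,0],"grip":20}]'; python3 go.py; python3 -c "
from workcell import state;print(state()['torque'])"
```

```text
time_s: 21.15
ee_pos: [637.9, 11.8, 158.2]
ee_rot: [-90.0, -0.1, -68.1]
force: [-2.2, -4.5, -8.2]
gripper_width: 29.6
21.15 [637.9  11.8 158.2] [-9.001e+01 -8.000e-02 -6.810e+01] [  0.1  24.7  82.7  -0.1  72.6 -21.8] F [-2.2 -4.5 -8.2] w 29.6
cam [606.6  88.3 364.2]
[-0.93841311  0.27578054 -0.02214177]
```

```bash
python3 -m pendant '[{"delta_pos":[0,0,0],"twist":[0,-1,0],"grip":20},{"delta_pos":[0,0,0],"twist":[0,-2,0],"grip":20},{"delta_pos":[0,0,0],"twist":[0,-3,0],"grip":20},{"delta_pos":[0,0,0],"twist":[0,-3,0],"grip":20},{"delta_pos":[0,0,0],"twist":[0,-3,0],"grip":20}]'; python3 go.py; python3 -c "
from workcell import state;print(state()['torque'])"
```

```text
time_s: 21.65
ee_pos: [637.8, 11.8, 158.1]
ee_rot: [-90.0, -0.1, -65.1]
force: [-1.2, -4.3, -9.2]
gripper_width: 28.9
21.65 [637.8  11.8 158.1] [-9.002e+01 -7.000e-02 -6.511e+01] [  0.1  24.7  82.7  -0.1  72.6 -24.8] F [-1.2 -4.3 -9.2] w 28.9
cam [602.7  86.6 364.2]
[-0.97332563  0.35124416 -0.00309006]
```

```bash
python3 -m pendant '[{"delta_pos":[0,0,0],"twist":[0,-0.5,0],"grip":20},{"delta_pos":[0,0,0],"twist":[0,-1,0],"grip":20},{"delta_pos":[0,0,0],"twist":[0,-1.5,0],"grip":20},{"delta_pos":[0,0,0],"twist":[0,-2,0],"grip":20},{"delta_pos":[0,0,0],"twist":[0,-2,0],"grip":20}]'; python3 go.py; python3 -c "
from workcell import state;print(state()['torque'])"
```

```text
time_s: 22.15
ee_pos: [637.8, 11.8, 158.2]
ee_rot: [-90.0, -0.1, -63.1]
force: [-0.9, -4.9, -9.0]
gripper_width: 29.3
22.15 [637.8  11.8 158.2] [-9.002e+01 -7.000e-02 -6.311e+01] [  0.1  24.7  82.7  -0.1  72.6 -26.8] F [-0.9 -4.9 -9. ] w 29.3
cam [600.2  85.4 364.2]
[-0.96639945  0.30934605 -0.03209456]
```

Turned 66° with z load near zero. I'll continue 2° at a time, watching torque z for the stop.

```bash
python3 -m pendant '[{"delta_pos":[0,0,0],"twist":[0,-0.5,0],"grip":20},{"delta_pos":[0,0,0],"twist":[0,-1,0],"grip":20},{"delta_pos":[0,0,0],"twist":[0,-1.5,0],"grip":20},{"delta_pos":[0,0,0],"twist":[0,-2,0],"grip":20},{"delta_pos":[0,0,0],"twist":[0,-2,0],"grip":20}]'; python3 go.py; python3 -c "
from workcell import state;print(state()['torque'])"
```

```text
time_s: 22.65
ee_pos: [637.8, 11.8, 158.1]
ee_rot: [-90.0, -0.1, -61.2]
force: [-2.5, -5.0, -8.8]
gripper_width: 28.9
22.65 [637.8  11.8 158.1] [-9.003e+01 -6.000e-02 -6.116e+01] [  0.1  24.7  82.7  -0.1  72.6 -28.8] F [-2.5 -5.  -8.8] w 28.9
cam [597.7  84.  364.2]
[-0.9138867   0.34448845 -0.30958451]
```

Torque z has risen to -0.31 N m, so that's the stop, at about 1.17 rad. I'll back off 1.5°, relieve the lateral force and lower gently to find the rest.

```bash
python3 -m pendant '[{"delta_pos":[0.02,0,-0.03],"twist":[0,0.8,0],"grip":20},{"delta_pos":[0.05,0,-0.06],"twist":[0,1.5,0],"grip":20},{"delta_pos":[0.08,0.05,-0.1],"twist":[0,1.5,0],"grip":20},{"delta_pos":[0.08,0.1,-0.1],"twist":[0,1.5,0],"grip":20},{"delta_pos":[0.08,0.15,-0.1],"twist":[0,1.5,0],"grip":20}]'; python3 go.py; python3 -c "
from workcell import state;print(state()['torque'])"
```

```text
time_s: 23.15
ee_pos: [637.8, 11.8, 156.7]
ee_rot: [-89.9, -0.0, -62.6]
force: [-0.3, -2.6, -8.1]
gripper_width: 29.3
23.15 [637.8  11.8 156.7] [-89.92  -0.   -62.65] [  0.   24.7  82.9   0.   72.3 -27.4] F [-0.3 -2.6 -8.1] w 29.3
cam [599.3  84.6 362.8]
[-0.40764522 -0.04980311  0.01283594]
```

```bash
python3 -m pendant '[{"delta_pos":[0,0.03,0],"twist":[0,0,0],"grip":20},{"delta_pos":[0,0.06,0],"twist":[0,0,0],"grip":20},{"delta_pos":[0,0.1,0],"twist":[0,0,0],"grip":20},{"delta_pos":[0,0.1,0],"twist":[0,0,0],"grip":20},{"delta_pos":[0,0.1,0],"twist":[0,0,0],"grip":20}]'; python3 go.py
```

```text
time_s: 23.65
ee_pos: [637.8, 11.7, 155.7]
ee_rot: [-89.9, -0.0, -62.7]
force: [2.1, 0.1, -8.4]
gripper_width: 29.3
23.65 [637.8  11.7 155.7] [-89.92  -0.   -62.66] [ -0.   24.8  83.    0.   72.2 -27.4] F [ 2.1  0.1 -8.4] w 29.3
cam [599.4  84.6 361.8]
```

```bash
python3 -m pendant '[{"delta_pos":[0,0.03,0],"twist":[0,0,0],"grip":20},{"delta_pos":[0,0.06,0],"twist":[0,0,0],"grip":20},{"delta_pos":[0,0.1,0],"twist":[0,0,0],"grip":20},{"delta_pos":[0,0.1,0],"twist":[0,0,0],"grip":20},{"delta_pos":[0,0.1,0],"twist":[0,0,0],"grip":20}]'; python3 go.py
```

```text
time_s: 24.15
ee_pos: [637.7, 11.7, 154.8]
ee_rot: [-89.9, -0.0, -62.7]
force: [2.6, 1.1, -8.0]
gripper_width: 28.7
24.15 [637.7  11.7 154.8] [-89.93  -0.   -62.66] [ -0.   24.8  83.1   0.   72.1 -27.4] F [ 2.6  1.1 -8. ] w 28.7
cam [599.3  84.6 360.9]
```

```bash
python3 -m pendant '[{"delta_pos":[0,0.02,0],"twist":[0,0,0],"grip":20},{"delta_pos":[0,0.04,0],"twist":[0,0,0],"grip":20},{"delta_pos":[0,0.06,0],"twist":[0,0,0],"grip":20},{"delta_pos":[0,0.06,0],"twist":[0,0,0],"grip":20},{"delta_pos":[0,0.06,0],"twist":[0,0,0],"grip":20}]'; python3 go.py
```

```text
time_s: 24.65
ee_pos: [637.7, 11.6, 154.4]
ee_rot: [-89.9, -0.0, -62.7]
force: [4.0, 4.0, -4.7]
gripper_width: 29.5
24.65 [637.7  11.6 154.4] [-8.992e+01 -1.000e-02 -6.266e+01] [ -0.   24.8  83.1   0.   72.  -27.4] F [ 4.   4.  -4.7] w 29.5
cam [599.3  84.5 360.5]
```

The support is taking load: it rests at ee z≈154.4, lift 27.5 mm, as expected. I'll lower 0.5 mm more to transfer the spring load, then open gently.

```bash
python3 -m pendant '[{"delta_pos":[0,0.03,0],"twist":[0,0,0],"grip":20},{"delta_pos":[0,0.05,0],"twist":[0,0,0],"grip":20},{"delta_pos":[0,0.05,0],"twist":[0,0,0],"grip":20},{"delta_pos":[0,0.05,0],"twist":[0,0,0],"grip":20},{"delta_pos":[0,0.05,0],"twist":[0,0,0],"grip":20}]' 10; python3 go.py
```

```text
time_s: 25.15
ee_pos: [637.8, 11.5, 154.0]
ee_rot: [-89.9, -0.0, -62.7]
force: [4.6, 3.9, -0.9]
gripper_width: 29.8
25.15 [637.8  11.5 154. ] [-8.991e+01 -3.000e-02 -6.266e+01] [ -0.   24.8  83.1   0.   72.  -27.3] F [ 4.6  3.9 -0.9] w 29.8
cam [599.3  84.5 360.1]
```

```bash
python3 -m pendant '[{"delta_pos":[0,0,0],"twist":[0,0,0],"grip":36},{"delta_pos":[0,0,0],"twist":[0,0,0],"grip":40},{"delta_pos":[0,0,0],"twist":[0,0,0],"grip":45},{"delta_pos":[0,0,0],"twist":[0,0,0],"grip":55},{"delta_pos":[0,0,0],"twist":[0,0,0],"grip":65}]'; python3 -m pendant '[{"delta_pos":[0,0,0],"twist":[0,0,0],"grip":75},{"delta_pos":[0,-1,0],"twist":[0,0,0],"grip":75},{"delta_pos":[0,-3,0],"twist":[0,0,0],"grip":75},{"delta_pos":[0,-6,0],"twist":[0,0,0],"grip":75},{"delta_pos":[0,-9,0],"twist":[0,0,0],"grip":75}]'; python3 look.py w8; python3 - <<'E'
from h import *
c=load('pics/w8.npz')
X=np.array([[pt(c,u,v) for u in range(180,390)] for v in range(120,300)])
m=(np.hypot(X[...,0]-638,X[...,1]-11.8)<15)&(X[...,2]>160)&(X[...,2]<240)
z=X[m][:,2];t=X[m][z>z.max()-4];print(m.sum(),np.median(t,0))
E
```

```text
time_s: 25.65
ee_pos: [636.9, 11.0, 153.3]
ee_rot: [-90.1, -0.0, -62.7]
force: [0.4, -0.1, 0.3]
gripper_width: 54.5
time_s: 26.15
ee_pos: [637.1, 11.3, 244.9]
ee_rot: [-90.0, -0.0, -62.7]
force: [0.0, -0.6, -0.5]
gripper_width: 68.4
953 [636.95895938  12.56036974 215.206916  ]
```

View pics/w8.png

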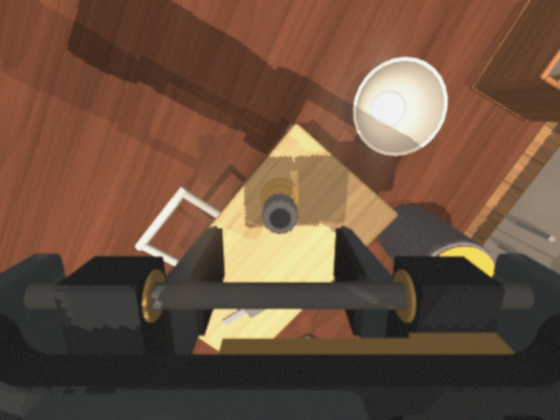

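The knob top stays at z≈215 (lift ≈27 mm) on its own after release, at px (281,215). Next is the handle.

```bash
python3 go.py 540 -60 235 -103
```

```text
26.2 [639.8  11.3 251.2] [-89.46  -0.29 -62.66] [ -0.   22.2  73.5  -0.   83.7 -27.4] F [ 1.9 -0.1  4. ] w 67.9
cam [599.5  84.3 457. ]
delta cm [  1.74   1.52 -12.16] twist [-0.6 40.3  0.1]
```

```bash
python3 -m pendant '[{"delta_pos":[0.4,0,-2.5],"twist":[0,8,0],"grip":75},{"delta_pos":[0.8,0,-5.5],"twist":[0,16,0],"grip":75},{"delta_pos":[1.2,0.3,-8.5],"twist":[0,24,0],"grip":75},{"delta_pos":[1.7,0.7,-11],"twist":[0,32,0],"grip":75},{"delta_pos":[1.7,0.7,-12],"twist":[0,40.3,0],"grip":75}]';  python3 -m pendant '[{"delta_pos":[0,0,0],"twist":[0,0,0],"grip":75},{"delta_pos":[0,0,0],"twist":[0,0,0],"grip":75},{"delta_pos":[0,0,0],"twist":[0,0,0],"grip":75},{"delta_pos":[0,0,0],"twist":[0,0,0],"grip":75},{"delta_pos":[0,0,0],"twist":[0,0,0],"grip":75}]'; python3 go.py; python3 look.py w9
```

```text
time_s: 26.7
ee_pos: [536.5, -60.2, 237.0]
ee_rot: [-90.0, -0.0, -103.4]
force: [0.8, 0.4, 0.1]
gripper_width: 68.2
time_s: 27.2
ee_pos: [538.9, -58.6, 236.2]
ee_rot: [-90.0, -0.0, -102.9]
force: [0.4, 0.0, -0.4]
gripper_width: 68.4
27.2 [538.9 -58.6 236.2] [ -90.01   -0.   -102.89] [-7.4 13.5 88.  -0.  78.4  5.5] F [ 0.4  0.  -0.4] w 68.4
cam [556.   21.4 442.4]
```

View pics/w9.png

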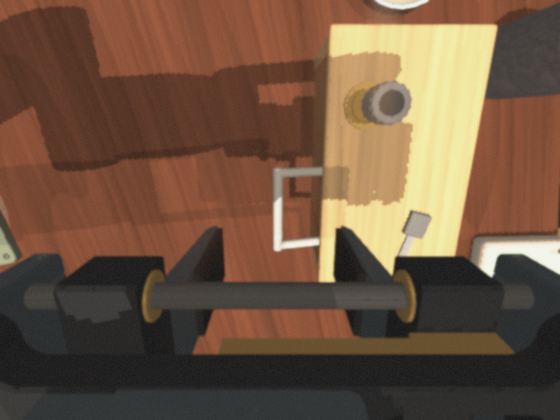

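The bar is vertical in the image, at column ≈278, rows 170–248, so the yaw matches.

```bash
python3 - <<'E'
from h import *
c=load('pics/w9.npz');X=np.array([[pt(c,u,v) for u in range(260,300)] for v in range(165,255)])
m=(X[...,2]>125)&(X[...,2]<160)&(X[...,0]<560)
vs,us=np.nonzero(m);
for v in range(168,252,8):
    k=m[v-165];print(v,k.sum(),(260+np.nonzero(k)[0].mean()) if k.any() else 0, X[v-165][k].mean(0).round(1) if k.any() else '', X[v-165][k][:,2].max().round(1) if k.any() else '')
t=load('pics/top0.npz')
T=lambda p:((p[0]+.5)/5+235-.5,(p[1]+.5)/5+145-.5)
for w,a in(((278,170),(262,399)),((278,248),(393,426))): print(tri(c,w,t,T(a)))
E
```

```text
168 10 282.5 [548.4 -29.4 137.4] 139.0
176 23 284.0 [548.2 -37.1 141.1] 144.8
184 10 277.5 [540.  -43.4 142.8] 144.6
192 10 277.5 [538.1 -51.6 142.7] 145.1
200 10 277.5 [536.2 -59.9 142.9] 144.7
208 9 277.44444444444446 [534.2 -68.4 142.8] 146.3
216 10 277.5 [532.2 -77.2 142.3] 144.0
224 10 277.5 [530.3 -85.7 143.1] 145.3
232 9 277.0 [527.8 -94.3 143.4] 144.7
240 23 286.4347826086956 [ 535.4 -107.7  138.5] 145.0
248 15 280.0 [ 526.6 -113.9  142. ] 144.7
[542.93056787 -31.26224401 130.32758238]
[ 523.15691131 -113.22980276  140.58982867]
```

Bar top z 144.6, so its centre is at 139.5 (the text gives 139); the centre is ≈(533,-72). I'll hook it with jaws about 30 mm open, tips 20 mm below the bar.

```bash
python3 go.py 533.2 -72 84 -103.2
```

```text
27.25 [538.8 -58.6 236.3] [ -90.01   -0.   -102.91] [-7.4 13.5 88.1 -0.  78.4  5.5] F [-0.4 -0.5 -0. ] w 67.9
cam [556.   21.4 442.4]
delta cm [ 1.43 15.23 -0.24] twist [0.  0.3 0. ]
```

```bash
python3 -m pendant '[{"delta_pos":[0.7,1,-0.1],"twist":[0,0.3,0],"grip":35},{"delta_pos":[1.4,3,-0.25],"twist":[0,0.3,0],"grip":35},{"delta_pos":[1.4,5,-0.25],"twist":[0,0.3,0],"grip":35},{"delta_pos":[1.4,7,-0.25],"twist":[0,0.3,0],"grip":35},{"delta_pos":[1.4,7.5,-0.25],"twist":[0,0.3,0],"grip":35}]'; python3 go.py 533.2 -72 84 -103.2; python3 look.py w10
```

```text
time_s: 27.75
ee_pos: [530.8, -72.1, 158.6]
ee_rot: [-90.3, -0.0, -103.3]
force: [-0.6, 0.4, 0.2]
gripper_width: 32.7
27.75 [530.8 -72.1 158.6] [-9.0310e+01 -4.0000e-02 -1.0327e+02] [-9.  15.8 96.4 -0.  68.2  4.3] F [-0.6  0.4  0.2] w 32.7
cam [549.6   7.6 364.7]
delta cm [-0.07  7.46  0.27] twist [ 0.3 -0.1  0. ]
```

View pics/w10.png

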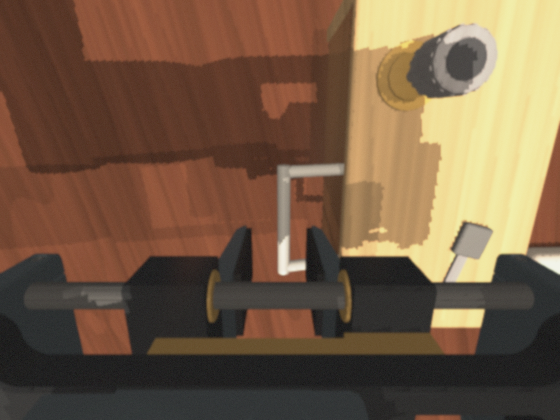

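The bar (col 284) lies between the fingers (cols 250–308). Descending.

```bash
python3 -m pendant '[{"delta_pos":[0,1.5,0],"twist":[0,0,0],"grip":35},{"delta_pos":[0,3,0],"twist":[0,0,0],"grip":35},{"delta_pos":[0,4.5,0],"twist":[0,0,0],"grip":35},{"delta_pos":[0,6,0],"twist":[0,0,0],"grip":35},{"delta_pos":[0,7.6,0],"twist":[0,0,0],"grip":35}]'; python3 -m pendant '[{"delta_pos":[0,0,0],"twist":[0,0,0],"grip":30},{"delta_pos":[0,0,0],"twist":[0,0,0],"grip":25},{"delta_pos":[0,0,0],"twist":[0,0,0],"grip":22},{"delta_pos":[0,0,0],"twist":[0,0,0],"grip":22},{"delta_pos":[0,0,0],"twist":[0,0,0],"grip":22}]' 5; python3 go.py;  python3 look.py w11
```

```text
time_s: 28.3
ee_pos: [533.8, -72.3, 85.9]
ee_rot: [-89.9, -0.0, -103.3]
force: [0.5, -0.5, -0.7]
gripper_width: 32.1
time_s: 28.8
ee_pos: [533.4, -72.1, 86.2]
ee_rot: [-89.9, 0.0, -103.3]
force: [-0.2, 0.2, 0.5]
gripper_width: 20.1
28.8 [533.4 -72.1  86.2] [ -89.92    0.   -103.26] [ -8.9  19.4 102.4  -0.   58.1   4.3] F [-0.2  0.2  0.5] w 20.1
cam [550.7   7.9 292.3]
```

View pics/w11.png

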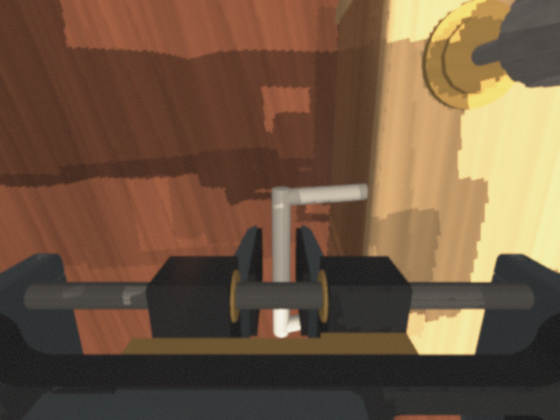

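The bar (col 281) is between the fingers. I'll pull outward along the arc.

```bash
python3 -m pendant '[{"delta_pos":[0,0,-0.4],"twist":[0,0,0],"grip":22},{"delta_pos":[0,0.2,-0.9],"twist":[0,0,0],"grip":22},{"delta_pos":[0,0.45,-1.4],"twist":[0,0,0],"grip":22},{"delta_pos":[0,0.75,-1.9],"twist":[0,0,0],"grip":22},{"delta_pos":[0,1,-2.4],"twist":[0,0,0],"grip":22}]'; python3 go.py
```

```text
time_s: 29.35
ee_pos: [509.8, -66.5, 75.4]
ee_rot: [-89.9, -0.0, -103.3]
force: [5.2, -1.1, -1.8]
gripper_width: 20.4
29.35 [509.8 -66.5  75.4] [ -89.9    -0.   -103.26] [ -8.7  18.1 106.3  -0.   55.5   4.6] F [ 5.2 -1.1 -1.8] w 20.4
cam [527.   13.4 281.5]
```

```bash
python3 -m pendant '[{"delta_pos":[0,0.3,-0.4],"twist":[0,0,0],"grip":22},{"delta_pos":[0,0.6,-0.8],"twist":[0,0,0],"grip":22},{"delta_pos":[0,0.9,-1.2],"twist":[0,0,0],"grip":22},{"delta_pos":[0,1.3,-1.6],"twist":[0,0,0],"grip":22},{"delta_pos":[0,1.5,-1.9],"twist":[0,0,0],"grip":22}]'; python3 go.py; python3 look.py w12; python3 - <<'E'
from h import *
c=load('pics/w12.npz')
im=c['p'];X=np.array([[pt(c,u,v) for u in range(230,420)] for v in range(150,300)])
m=(X[...,2]>80)&(X[...,2]<135)
for v in range(190,262,6):
    k=m[v-150];print(v,k.sum(),(230+np.nonzero(k)[0][:40]).tolist()[:1], X[v-150][k].mean(0).round(1) if k.any() else '')
E
```

```text
time_s: 29.85
ee_pos: [490.9, -62.1, 59.9]
ee_rot: [-90.0, -0.0, -103.3]
force: [5.6, -0.7, -1.4]
gripper_width: 20.3
29.85 [490.9 -62.1  59.9] [ -89.98   -0.   -103.26] [ -8.5  17.6 109.9  -0.   52.5   4.7] F [ 5.6 -0.7 -1.4] w 20.3
cam [508.5  17.9 266. ]
190 69 [279] [528.7 -23.5 120.1]
196 131 [279] [531.4 -27.1 120.7]
202 131 [280] [531.  -30.  121.4]
208 71 [279] [537.3 -34.5 122.3]
214 45 [279] [532.7 -36.1 123.8]
220 44 [279] [531.6 -39.2 123.7]
226 51 [253] [525.6 -42.7 119.4]
232 75 [246] [515.  -45.  116.1]
238 81 [243] [513.  -46.9 119. ]
244 89 [239] [510.6 -48.4 122.2]
250 94 [236] [508.3 -49.7 125.7]
256 57 [251] [510.8 -54.1 125. ]
```

View pics/w12.png

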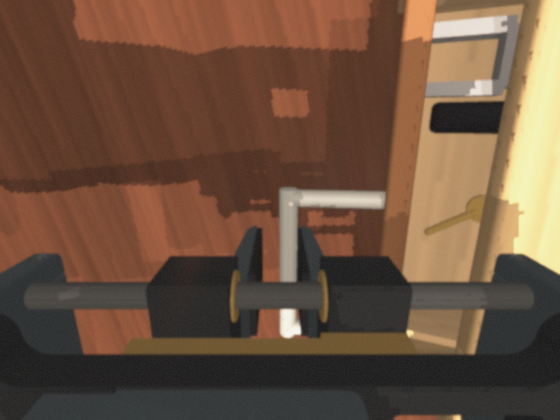

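The bin is opening, estimated tilt ≈0.34 rad. A little more, to about 0.42.

```bash
python3 -m pendant '[{"delta_pos":[0,0.2,-0.25],"twist":[0,0,0],"grip":22},{"delta_pos":[0,0.4,-0.5],"twist":[0,0,0],"grip":22},{"delta_pos":[0,0.6,-0.75],"twist":[0,0,0],"grip":22},{"delta_pos":[0,0.6,-0.75],"twist":[0,0,0],"grip":22},{"delta_pos":[0,0.6,-0.75],"twist":[0,0,0],"grip":22}]'; python3 go.py; python3 look.py w13; python3 - <<'E'
from h import *
c=load('pics/w13.npz')
for v in (200,210,220):
    X=np.array([pt(c,u,v) for u in range(265,310)]);k=(X[:,2]>85)&(X[:,2]<135)
    print(v,265+np.nonzero(k)[0],X[k].mean(0).round(1),X[k][:,2].max())
    b=X[k].mean(0);d=b[:2]-np.array([533.2,-72]);print('out',-(d@[.9736,-.2284]))
E
```

```text
time_s: 30.4
ee_pos: [484.8, -60.6, 53.8]
ee_rot: [-89.9, -0.0, -103.3]
force: [6.9, -1.5, -5.2]
gripper_width: 20.0
30.4 [484.8 -60.6  53.8] [ -89.88   -0.   -103.26] [ -8.5  17.5 111.2  -0.   51.2   4.8] F [ 6.9 -1.5 -5.2] w 20.0
cam [502.   19.4 260. ]
200 [279 280 281 282 283 284 285 286 287 288 289 290 291 292 293 294 295 296
 297 298 299 300 301 302 303 304 305 306 307 308 309] [500.5 -22.9 111.6] 112.97069889664037
out 43.04967316964052
210 [279 280 281 282 283 284 285 286 287 288 289 290 291 292 293 294 295 296
 297] [496.3 -27.9 110.2] 112.14327686152217
out 46.012445834575814
220 [279 280 281 282 283 284 285 286 287 288 289 290 291 292 293 294 295 296] [494.8 -33.2 110.3] 112.20999713801862
out 46.23929612165995
```

Tilt ≈0.42 rad: bar out 46 mm, down 32 mm. I'll release contact by centring, then retreat straight up.

```bash
python3 -m pendant '[{"delta_pos":[0,0,0.2],"twist":[0,0,0],"grip":22},{"delta_pos":[0,0,0.4],"twist":[0,0,0],"grip":24},{"delta_pos":[0,0,0.6],"twist":[0,0,0],"grip":26},{"delta_pos":[0,0,0.6],"twist":[0,0,0],"grip":28},{"delta_pos":[0,0,0.6],"twist":[0,0,0],"grip":28}]'; python3 go.py; python3 look.py w14
```

```text
time_s: 30.95
ee_pos: [489.0, -61.7, 54.3]
ee_rot: [-90.1, -0.0, -103.3]
force: [-1.2, 0.2, -0.5]
gripper_width: 25.5
30.95 [489.  -61.7  54.3] [-9.0070e+01 -1.0000e-02 -1.0326e+02] [ -8.5  17.9 110.4  -0.   51.8   4.7] F [-1.2  0.2 -0.5] w 25.5
cam [506.8  18.2 260.4]
```

View pics/w14.png

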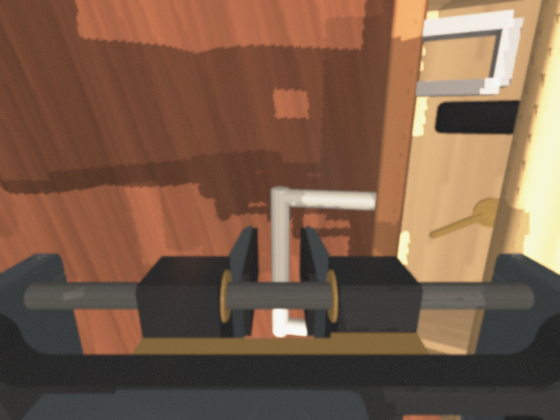

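The bar (col 281) is free between the fingers (cols 257–303) and the force is about 0. Going up, then away toward the robot.

```bash
python3 -m pendant '[{"delta_pos":[0,-1.5,0],"twist":[0,0,0],"grip":28},{"delta_pos":[0,-3.5,0],"twist":[0,0,0],"grip":28},{"delta_pos":[0,-6,0],"twist":[0,0,0],"grip":28},{"delta_pos":[0,-9,0],"twist":[0,0,0],"grip":28},{"delta_pos":[0,-12,0],"twist":[0,0,0],"grip":28}]'; python3 -m pendant '[{"delta_pos":[0,-4,-1],"twist":[0,0,0],"grip":28},{"delta_pos":[0,-7,-4],"twist":[0,0,0],"grip":28},{"delta_pos":[0,-9,-7],"twist":[0,0,0],"grip":28},{"delta_pos":[0,-11,-10],"twist":[0,0,0],"grip":28},{"delta_pos":[0,-11,-12],"twist":[0,0,0],"grip":28}]'; python3 go.py; python3 look.py w15; python3 look.py s15 scene; python3 look.py t15 top 40 110 500 330 1; python3 - <<'E'
from h import *
for f in('w15','s15'):
    c=load(f'pics/{f}.npz')
    X=np.array([[pt(c,u,v) for u in range(560)] for v in range(420)])
    m=(np.hypot(X[...,0]-637.8,X[...,1]-12)<15)&(X[...,2]>165)&(X[...,2]<240)
    print(f,m.sum(),X[m].max(0) if m.any() else '',np.median(X[m],0))
    m=(abs(X[...,2]-109)<5)&(abs(X[...,1]+62)<32)&(abs(X[...,0]-488)<18);print('bar',m.sum(),X[m].mean(0),X[m][:,2].max())
E
```

```text
time_s: 31.5
ee_pos: [488.9, -61.6, 175.4]
ee_rot: [-90.1, -0.0, -103.3]
force: [0.1, -0.1, -0.7]
gripper_width: 25.3
time_s: 32.0
ee_pos: [372.1, -34.0, 287.1]
ee_rot: [-89.7, 0.0, -103.3]
force: [-0.3, 0.1, 0.7]
gripper_width: 25.7
32.0 [372.1 -34.  287.1] [-8.9710e+01  3.0000e-02 -1.0326e+02] [ -7.   -3.9 100.4   0.   83.1   6.3] F [-0.3  0.1  0.7] w 25.7
cam [388.7  46.  493.3]
w15 481 [637.26820349  26.90094336 217.67248994] [629.39339067  12.1252239  214.5074527 ]
bar 386 [487.43495549 -61.2718655  110.14585103] 113.24168679430977
s15 89 [652.28696298  24.62778331 220.12332079] [638.32668709   8.80358265 214.37220375]
bar 64 [489.26552418 -60.96037096 109.7042414 ] 113.97713223434957
```

View pics/s15.png

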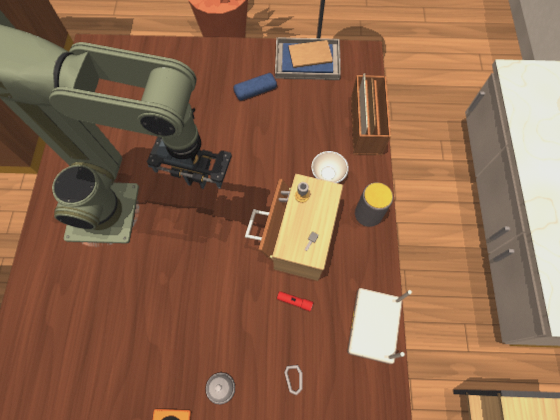

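View pics/w15.png

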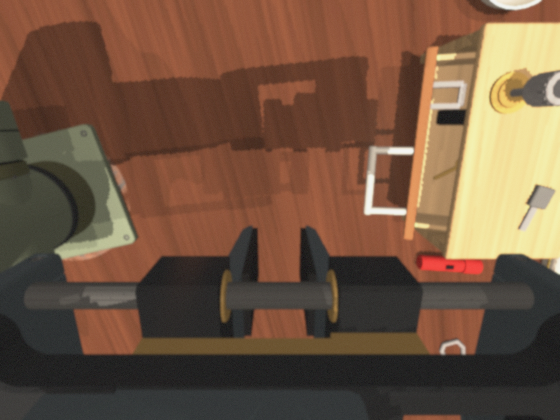

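The scene view shows the bin tilted out (handle at 258,225) and the screw up (302,188). The bowl, torch, key, carabiner, bell and glasses case are at the same pixels as at the start. I'll let the arm settle and hand in.

```bash
python3 -m pendant '[{"delta_pos":[0,0,0],"twist":[0,0,0],"grip":28},{"delta_pos":[0,0,0],"twist":[0,0,0],"grip":28},{"delta_pos":[0,0,0],"twist":[0,0,0],"grip":28},{"delta_pos":[0,0,0],"twist":[0,0,0],"grip":28},{"delta_pos":[0,0,0],"twist":[0,0,0],"grip":28}]'; python3 - <<'E'
from workcell import job
print(job.job_done())
E
```

```text
time_s: 32.65
ee_pos: [373.0, -34.3, 284.1]
ee_rot: [-90.0, -0.0, -103.3]
force: [0.7, -0.0, 0.2]
gripper_width: 25.8
the job is handed in; nothing more can be done
None
```

The key bin is unlocked and tilted out, and I handed the job in at about 32.7 s with the gripper clear of everything.

**Screw:** it met the thread at a lift of about 18 mm. I turned it anticlockwise with a load of about 5–8 N on the thread, and it slipped in after about 0.26 rad. I followed it up to its end stop at about 1.17 rad. There the twist briefly reached 0.31 N m, so I backed off 1.5°. I then lowered it onto its rest and let go.

**Bin:** I pulled it out by the bar handle with one finger hooked behind the bar, then backed off.

**Last checks:**
- **Screw:** the knob top was at z ≈ 214.5 mm in both the wrist and scene views. That is a lift of about 26–27 mm, so it stays up on its own.
- **Bin:** the bar was about 46 mm out and 32 mm down, so the tilt is about 0.42 of 0.45 rad, and it stayed there after release.
- **Other objects:** by eye, they look to be at the same places in the scene image as at the start.

**Disagreements:**
- **TCP:** the fingers end about 36 mm short of the reported TCP. My first close shut on air above the knob, touching nothing, so I corrected for the offset.
- **Load in the thread:** during the pull, the load from the force reading was about 3 N lower than the washer's travel implied. I went by the force reading; going by travel it would have peaked at about 11 N, still under the 15 N limit.

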